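Check-weigh two cartons and complete the shelf row

TASK

Take the yellow carton out of the blue crate, stand it upright in the middle of the scale's pan and let go so that it weighs by itself; then take it again and stand it in the gap in the shelf row between the yellow carton and the red one, square and in line with its neighbours. Then do the same with the green carton, into the gap between the green carton and the red one. Set them on the scale gently, never pressing the pan down to its stop, and leave the other cartons of the row and the other goods standing where they are.

Things in the scene. Friction and masses are not known exactly. Their poses are not given: they have to be found in the camera images.
- yellow: the loose yellow carton 64 mm deep (its x) x 44 mm wide (its y) x 110 mm high (its z), with a white band round it; about 0.2 kg; origin at the centre of its underside. At the start it stands upright in the crate, its x across the crate, where the high walls (4 mm off its 64 mm deep ends) let it be gripped only across its 44 mm width
- green: the loose green carton 64 mm deep (its x) x 44 mm wide (its y) x 110 mm high (its z), with a white band round it; about 0.2 kg; origin at the centre of its underside. Starts in the crate beside the yellow one (about 50 mm of free space between the two; either may be on either side)
- yellow_mate: yellow carton of the same size already in the shelf row, at one end of the row (either end); loose. Origin at the centre of its underside
- red_mid: red carton of the same size in the middle of the shelf row; loose. Origin at the centre of its underside
- green_mate: green carton of the same size at the other end of the shelf row; loose. Origin at the centre of its underside. Neighbours in the row stand 104 mm apart centre to centre, so each of the two gaps is 60 mm wide; a 44 mm carton fits with 8 mm each side, with no room for fingers beside it
- shelf: fixed low wooden display step 150 (x) x 320 (y) mm, flat top at 40 mm, red strip on its front (-x) edge, no back or ends; origin at the centre of its underside; its y runs along the row, its x across it
- row_mid (a point): point on the shelf's top at the middle of the row, under the red carton; axes as the shelf's. The cartons' centres lie on the line through it along the shelf's y
- crate: fixed blue delivery crate 88 (x) x 250 (y) mm, floor 8 mm thick, two long walls along its y, 8 mm thick, 72 mm apart inside and reaching 108 mm above the table (the cartons in it reach 118 mm); the ends have only a low lip, 28 mm high. Origin at the centre of its underside. The cartons stand about 48 mm either side of the middle along its y
- pan_top (a point): centre of the upper face of the scale's square steel pan, 130 x 130 x 6 mm, 74 mm above the table when empty; the red scale body under it is 150 x 150 x 40 mm
- pan (a joint): how far the sprung pan has gone down, m: 0 empty, stop at 0.020; about 400 N/m, so a carton sinks it about 4 to 6 mm
- sauce_a: bystander: brown sauce bottle, 58 mm across, 160 mm high, yellow cap; origin at the centre of its underside
- sauce_b: bystander: green sauce bottle, 58 mm across, 160 mm high, red cap; origin at the centre of its underside
- tin: bystander: yellow tin, 70 mm across, 85 mm high; origin at the centre of its underside
- mug: bystander: white mug, 76 mm across, 85 mm high; origin at the centre of its underside
Things that resemble listed ones, but are neither listed nor needed, are in the scene too. Leave any purple look-alike of the yellow alone. Leave any pink look-alike of the green alone.

How it is judged:
By the outcome, as a careful person would: the job done as asked, in the order asked, and still so for the second after the job is handed in, with the robot touching nothing.
It also fails if it takes over 72 s, if anything falls off the work surface, if the arm or the gripper's body presses on something with over 40 N, if the wrist force passes 120 N, or if a joint passes its speed limit or range.

ROBOT

A 7-joint arm with a two-finger parallel gripper is mounted at the origin on the work surface. World frame = base frame: x ahead of the robot, y to its left, z up, the work surface at z = 0. Lengths are in m, angles in degrees, forces in N, time in s.
With the tool pointing down it reaches from about 0.425 to 0.875 m from the base axis. Payload 4.7 kg.
Tool frame: the origin (TCP) lies on the front face of the gripper's body, between the roots of the fingers; the fingertips stand 70 mm ahead of it and the grasp point (between the pads) lies 51 mm ahead of it; z points along the fingers, y is the direction in which the jaws open and shut (so a half turn about z gives the same grasp; the last joint's range is limited). The gripper opens to 87 mm and grips with 3 to 60 N. Pads are 19 mm wide; open, the fingers measure 117 mm over their backs; the gripper's body (75 mm by 190 mm) begins 51 mm behind the grasp point.
Start: joints at [-72.588, 18.392, -4.016, 83.108, 1.295, 78.541, -3.26], TCP at [0.186, 0.623, 0.292] pointing down, gripper open.
Joint ranges: [-163.93, 163.93], [-17.29, 119.83], [-79.2, 71.16], [3.27, 140.29], [-89.18, 269.18], [5.43, 117.66], [-154.24, 154.24]. Speed limits (degrees/s): [147.25, 147.25, 180, 180, 180, 180, 180].

INTERFACE

Orientations are given as [roll, pitch, yaw] about the fixed x, y, z axes, in that order (R = Rz(yaw) Ry(pitch) Rx(roll)).
In Python, from cell import env gives the robot as it stands.
- The arm moves only by the tool drive_tool, never from a script. Its argument "commands" is a list of rows, each a list of 7 numbers: the shift along the tool's x, y, z in cm, then the turn, a rotation vector about the tool's x, y, z in degrees, then the opening, from 0 (shut) to 1 (fully open). In form: [[tx, ty, tz, rx, ry, rz, hand], ...]. A call has 1 to 20 rows; each row shifts and turns the commanded pose from where the row before left it, along the tool's axes as they then stand; what a row does not reach is not made up. A row lasts 1/12 s, in which the tool goes at most 41.7 mm and 7.16 degrees, less where a joint would pass 70% of its speed; a pose out of reach is approached as far as the arm can. A call is refused whole if a number of a shift passes 4.17 or a number of a turn 7.16, either way. A call with a gripper value outside its range is refused whole. The fingers move at their own pace and stop on an object; "force" is the grip in N (left out, the last holds). Time passes only in rows, so rows that do not move let the fingers close. It gives the time, the measured TCP pose, the force and the opening at its end, in the units of the state.
- env.get_obs(): the state, without advancing time (a new reading comes with each control period).
- env.read_camera(name): name is "side" or "top" or "wrist"; returns a dict with "img" (480x640x3 uint8, blue, green, red), "mtx" (3x3 intrinsics, pixels), "k1" (the pictures are not rectified: a ray, as slopes to the right and down, at radius r is drawn at 1 + k1 r^2 times it, then the intrinsics apply), "pose" (4x4, takes a point from camera to world coordinates). Camera axes: x right, y down, z forward; pixel columns grow to the right and rows downward; lengths in m; the calibration is good to about 2 mm. A picture is of the moment at which its call begins. There is no depth.
- env.sign_off(): hands the job in, once; it reports no verdict.
The state is a dict: "time_s": time; "qpos": joint angles; "joint_velocities": joint speeds; "effort": joint torques, N m; "tool_pos": TCP position; "tool_rot": TCP orientation; "force": force on the tool from outside, world axes, zero at the start; "wrist_torque": the same for the moment, N m; "grip_width": finger opening in m.
Only numpy, scipy, OpenCV 4.12 (cv2) and the standard library are available. Lean on these libraries where they do the work, as an engineer would, in place of code of your own. Each camera call takes 0.05 s, during which the arm holds its last target.

## Working session

There is one attempt and no reset: what is moved stays moved. The work goes in short steps, Python scripts to look and compute and a tool call to move; the robot and the scene stay as the last step left them, time stands still between calls to the robot, and variables do not carry over. Pictures are saved under pics/ and viewed, and the job is handed in when it is done.

Besides the shell and the picture viewer there is one more tool, called as name([rows], argument=value, ...), one row to a line, values as JSON. drive_tool: Moves the arm, as the interface text tells. Its arguments: {"type":"object","properties":{"commands":{"type":"array"},"force":{"type":"number"}},"required":["commands"]}

```bash
ls; mkdir -p pics; python3 - <<'E'
from cell import env
import cv2
o=env.get_obs(); print({k:o[k] for k in ('time_s','tool_pos','tool_rot','grip_width','force')})
for n in ('top','side','wrist'):
    c=env.read_camera(n); cv2.imwrite(f'pics/{n}0.png',c['img']); print(n,c['mtx'].tolist() if hasattr(c['mtx'],'tolist') else c['mtx'],c['k1'],c['pose'])
E
```

```text
pics
{'time_s': 0.0, 'tool_pos': array([0.18567112, 0.62248462, 0.29116057]), 'tool_rot': array([-1.79892200e+02,  5.82893776e-03,  1.63396200e+02]), 'grip_width': 0.08707141601424771, 'force': array([ 0.76811015,  0.93025884, -0.84052451])}
top [[508.8753400000634, 0.0, 324.2647208018111], [0.0, 508.8753400000634, 237.48105035263742], [0.0, 0.0, 1.0]] -0.02897814798164457 [[-2.30889844e-02 -9.77866248e-01  2.07953119e-01  1.82416735e-01]
 [-9.99726110e-01  2.33789029e-02 -1.06380001e-03 -1.74907720e-02]
 [-3.82146166e-03 -2.07920725e-01 -9.78138215e-01  1.45965188e+00]
 [ 0.00000000e+00  0.00000000e+00  0.00000000e+00  1.00000000e+00]]
side [[465.633173400148, 0.0, 312.77656165856047], [0.0, 465.633173400148, 240.37610387576757], [0.0, 0.0, 1.0]] -0.11906854388396168 [[ 0.99082444 -0.0575687   0.1222815   0.33421216]
 [-0.13402205 -0.53540927  0.83389148 -1.03110734]
 [ 0.0174646  -0.84262848 -0.53821207  0.75862716]
 [ 0.          0.          0.          1.        ]]
wrist [[335.88682164395016, 0.0, 315.32798389168244], [0.0, 335.88682164395016, 241.25431334722026], [0.0, 0.0, 1.0]] -0.02942522565412292 [[ 0.28497145  0.93003268  0.23201399  0.12225861]
 [ 0.958535   -0.27614646 -0.07038316  0.64127517]
 [-0.00138879  0.24245072 -0.97016273  0.38367657]
 [ 0.          0.          0.          1.        ]]
```

View pics/top0.png

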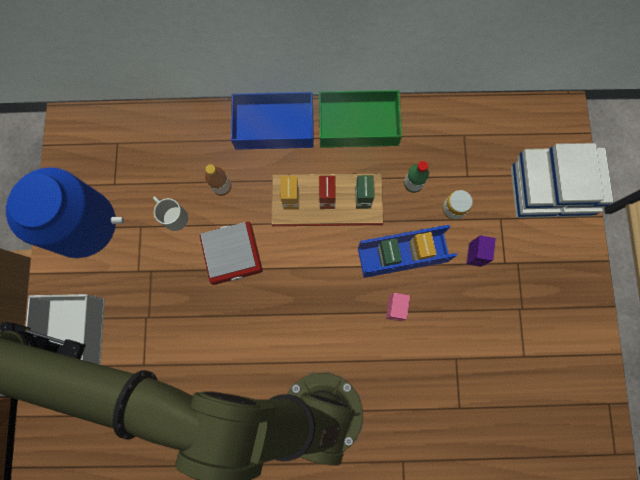

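View pics/side0.png

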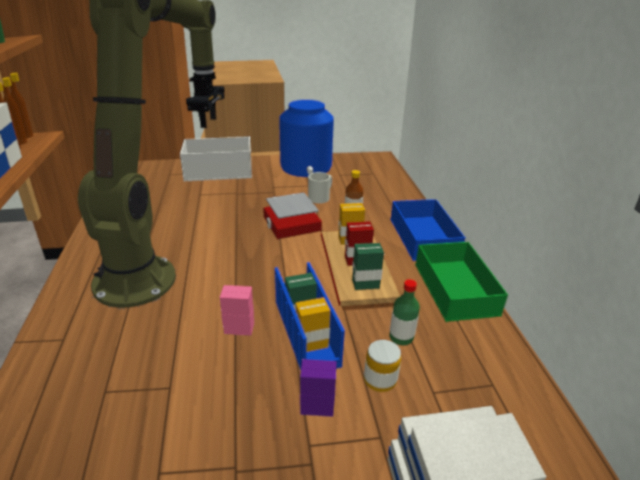

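View pics/wrist0.png

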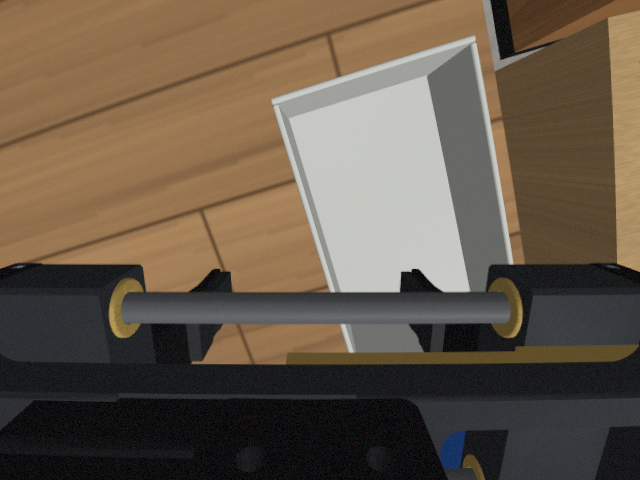

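Candidates (top view): the yellow carton in the crate at (424,244), yellow_mate on the shelf at (289,190), the tin at (458,203), and the purple box at (481,250). For green: the green carton in the crate at (390,252), green_mate at (365,188), sauce_b at (417,176), and the pink box at (399,305). I choose the two standing in the blue crate, (424,244) and (390,252). Next is a close crop to check that.

```bash
cat > h.py <<'E'
import numpy as np, cv2
from cell import env
def ray(c,px):
    px=np.array(px,float).reshape(-1,1,2)
    u=cv2.undistortPoints(px,np.array(c['mtx']),np.array([c['k1'],0,0,0.])).reshape(-1,2)
    d=np.c_[u,np.ones(len(u))]@np.array(c['pose'])[:3,:3].T
    return np.array(c['pose'])[:3,3],d
def onz(c,px,z):
    o,d=ray(c,px); return o+d*((z-o[2])/d[:,2])[:,None]
def proj(c,P):
    T=np.linalg.inv(np.array(c['pose'])); P=np.array(P,float).reshape(-1,3)
    rv=cv2.Rodrigues(T[:3,:3])[0]
    return cv2.projectPoints(P,rv,T[:3,3],np.array(c['mtx']),np.array([c['k1'],0,0,0.]))[0].reshape(-1,2)
E
python3 - <<'E'
from h import *
c=env.read_camera('top'); im=c['img']
a=cv2.resize(im[165:290,345:505],None,fx=5,fy=4.8,interpolation=cv2.INTER_CUBIC)
cv2.imwrite('pics/crop_crate.png',a)
a=cv2.resize(im[165:290,195:395],None,fx=4,fy=4,interpolation=cv2.INTER_CUBIC)
cv2.imwrite('pics/crop_shelf.png',a)
E
```

```text
(no output)
```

View pics/crop_crate.png

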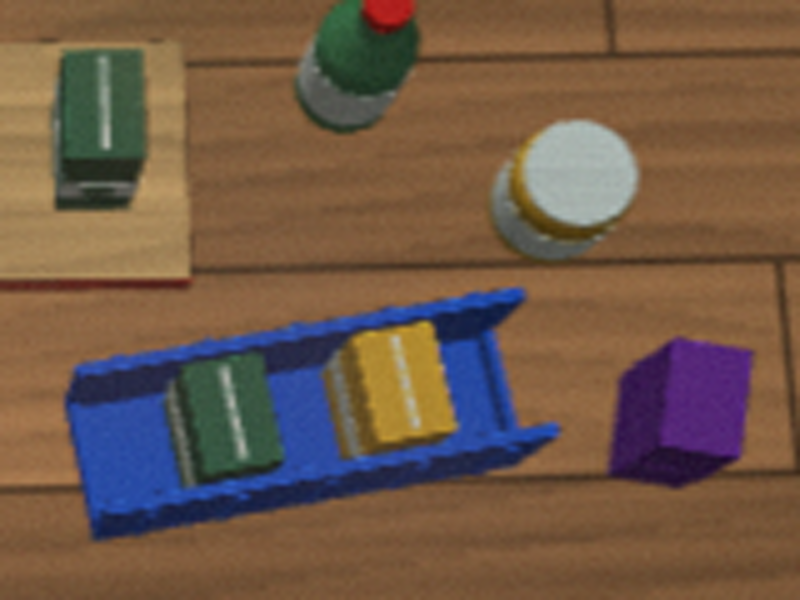

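View pics/crop_shelf.png

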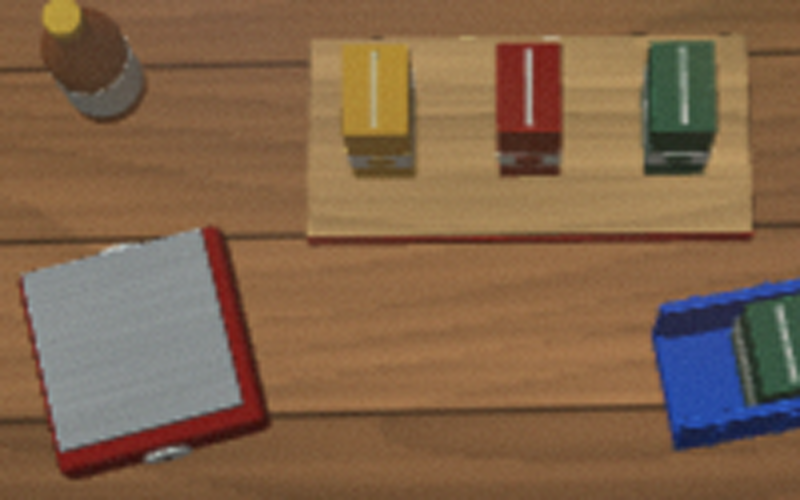

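```bash
python3 - <<'E'
from h import *
c=env.read_camera('top')
def A(p): p=np.array(p,float); return p/[5,4.8]+[345,165] - 0.4
def B(p): p=np.array(p,float); return p/4+[195,165] -0.4
def rep(n,px,z):
    P=onz(c,px,z)[:,:2]; print(n,'centre',P.mean(0).round(4),P.round(4).tolist()); return P
def lineyaw(P): d=P[0]-P[1]; print('   yaw',np.degrees(np.arctan2(d[1],d[0])).round(2),np.linalg.norm(d).round(4))
for n,l,q in [('yellow',[(395,338),(412,430)],[(352,338),(432,322),(455,432),(380,447)]),('green',[(222,365),(240,458)],[(182,367),(262,353),(283,462),(205,478)])]:
    lineyaw(rep(n+' line',A(l),.118)); rep(n+' top',A(q),.118)
for n,l,q in [('ymate',[(375,50),(374,128)],[(343,43),(411,43),(408,136),(345,136)]),('red',[(528,48),(529,125)],[(497,43),(561,43),(561,132),(498,132)]),('gmate',[(683,47),(684,124)],[(650,41),(716,41),(713,133),(649,133)])]:
    lineyaw(rep(n+' line',B(l),.15)); rep(n+' top',B(q),.15)
P=rep('shelf',B([(312,38),(748,36),(751,233),(308,233)]),.04); lineyaw(P[[0,3]]); print('   along',np.degrees(np.arctan2(*(P[0]-P[1])[::-1]))-90)
P=rep('pan',B([(22,273),(201,229),(243,402),(60,451)]),.074); lineyaw(P[[0,3]]);lineyaw(P[[1,2]])
P=rep('crate',A([(72,372),(522,292),(558,430),(95,532)]),.108);
E
```

```text
yellow line centre [ 0.4417 -0.29  ] [[0.468, -0.2872], [0.4154, -0.2929]]
   yaw 6.26 0.053
yellow top centre [ 0.4413 -0.2907] [[0.4686, -0.2639], [0.4768, -0.3078], [0.4137, -0.3159], [0.4062, -0.2752]]
green line centre [ 0.4283 -0.1965] [[0.4548, -0.193], [0.4018, -0.2]]
   yaw 7.53 0.0535
green top centre [ 0.4263 -0.1974] [[0.4542, -0.1714], [0.4611, -0.2149], [0.399, -0.2228], [0.391, -0.1807]]
ymate line centre [0.6025 0.0748] [[0.6299, 0.0742], [0.5751, 0.0753]]
   yaw -1.16 0.0548
ymate top centre [0.6021 0.0733] [[0.6354, 0.0958], [0.6343, 0.0499], [0.569, 0.0526], [0.57, 0.0948]]
red line centre [ 0.6017 -0.0288] [[0.6288, -0.0291], [0.5746, -0.0285]]
   yaw -0.67 0.0541
red top centre [ 0.601  -0.0293] [[0.6328, -0.0082], [0.6318, -0.0515], [0.5693, -0.0498], [0.5703, -0.0076]]
gmate line centre [ 0.5999 -0.133 ] [[0.627, -0.1337], [0.5728, -0.1322]]
   yaw -1.6 0.0541
gmate top centre [ 0.5989 -0.1319] [[0.6317, -0.1116], [0.6307, -0.1562], [0.5661, -0.1514], [0.5671, -0.1086]]
shelf centre [ 0.6009 -0.0297] [[0.6779, 0.1281], [0.6716, -0.1915], [0.5232, -0.1867], [0.5308, 0.1312]]
   yaw -1.21 0.1471
   along -1.1202602375050077
pan centre [0.4505 0.2504] [[0.4985, 0.3279], [0.5272, 0.2027], [0.4038, 0.1726], [0.3727, 0.2983]]
   yaw 13.23 0.1293
   yaw 13.72 0.127
crate centre [ 0.4322 -0.2422] [[0.4547, -0.1128], [0.4953, -0.3604], [0.4152, -0.3739], [0.3636, -0.1217]]
```

```bash
cat >> h.py <<'E'
from scipy.interpolate import CubicSpline
from scipy.spatial.transform import Rotation as Rt
def plan(wps,n,hand=1,start=None,dec=1,ramp=True):
    """wps: list of (x,y,z,yaw); through a smooth path; prints rows. start None -> measured"""
    if start is None:
        o=env.get_obs(); start=[*o['tool_pos'],o['tool_rot'][2]]; print('start',np.round(start,4),'t',round(o['time_s'],2))
    W=np.array([start]+list(wps),float); W[:,3]=np.degrees(np.unwrap(np.radians(W[:,3])))
    L=np.r_[0,np.cumsum(np.linalg.norm(np.diff(W[:,:3],axis=0),axis=1)+1e-3+np.abs(np.diff(W[:,3]))*.003)]
    L/=L[-1]
    t=np.linspace(0,1,n+1)
    a=.2; s=np.where(t<a,t*t/(2*a),np.where(t>1-a,1-a-(1-t)**2/(2*a),t-a/2))/(1-a) if ramp else t
    f=CubicSpline(L,W,bc_type='natural') if len(W)>2 else (lambda s:W[0]+np.outer(s,W[1]-W[0]))
    Q=f(s); cur=W[0].copy(); out=[]
    for q in Q[1:]:
        d=q-cur; y=np.radians(cur[3]); R=np.array([[np.cos(y),np.sin(y),0],[np.sin(y),-np.cos(y),0],[0,0,-1]])
        sh=np.round(R.T@d[:3]*100,dec)+0.; rz=np.round(-d[3],dec)+0.
        cur[:3]+=R@sh/100; cur[3]-=rz; out.append([*sh.tolist(),0,0,float(rz),hand])
    print('end',cur.round(4),'max shift',max(np.linalg.norm(r[:3]) for r in out),'max rz',max(abs(r[5]) for r in out))
    print('['+',\n'.join('['+','.join(f'{v:g}' for v in r)+']' for r in out)+']')
    return cur
E
python3 - <<'E'
from h import *
plan([(.44,.36,.30,130),(.60,-.08,.30,88.8)],26)
E
```

```text
start [  0.1858   0.6227   0.2918 163.3946] t 0.25
end [ 5.99700e-01 -7.97000e-02  2.99800e-01  8.87946e+01] max shift 4.110960958218893 max rz 3.7
[[-0.4,-0.2,0,0,0,0.4,1],
[-1,-0.4,0,0,0,1,1],
[-1.8,-0.8,-0.1,0,0,1.8,1],
[-2.6,-1,-0.1,0,0,2.4,1],
[-3.3,-1.2,-0.1,0,0,3.2,1],
[-3.9,-1.1,-0.1,0,0,3.7,1],
[-3.9,-1,-0.1,0,0,3.6,1],
[-3.9,-0.9,-0.1,0,0,3.7,1],
[-3.9,-0.8,0,0,0,3.6,1],
[-3.9,-0.6,-0.1,0,0,3.6,1],
[-3.8,-0.6,-0.1,0,0,3.6,1],
[-3.9,-0.6,0,0,0,3.6,1],
[-3.9,-0.6,-0.1,0,0,3.6,1],
[-3.9,-0.5,0,0,0,3.6,1],
[-3.9,-0.5,0,0,0,3.6,1],
[-4,-0.4,0,0,0,3.5,1],
[-4,-0.3,0,0,0,3.6,1],
[-4,-0.2,0,0,0,3.5,1],
[-4.1,-0.1,0,0,0,3.5,1],
[-4.1,0.1,0,0,0,3.5,1],
[-4.1,0.3,0,0,0,3.5,1],
[-3.6,0.5,0,0,0,3.1,1],
[-2.7,0.4,0.1,0,0,2.4,1],
[-2,0.5,0,0,0,1.6,1],
[-1.1,0.2,0,0,0,1.1,1],
[-0.4,0.1,0,0,0,0.3,1]]
```

drive_tool([
  [-0.4,-0.2,0,0,0,0.4,1],
  [-1,-0.4,0,0,0,1,1],
  [-1.8,-0.8,-0.1,0,0,1.8,1],
  [-2.6,-1,-0.1,0,0,2.4,1],
  [-3.3,-1.2,-0.1,0,0,3.2,1],
  [-3.9,-1.1,-0.1,0,0,3.7,1],
  [-3.9,-1,-0.1,0,0,3.6,1],
  [-3.9,-0.9,-0.1,0,0,3.7,1],
  [-3.9,-0.8,0,0,0,3.6,1],
  [-3.9,-0.6,-0.1,0,0,3.6,1],
  [-3.8,-0.6,-0.1,0,0,3.6,1],
  [-3.9,-0.6,0,0,0,3.6,1],
  [-3.9,-0.6,-0.1,0,0,3.6,1],
  [-3.9,-0.5,0,0,0,3.6,1],
  [-3.9,-0.5,0,0,0,3.6,1],
  [-4,-0.4,0,0,0,3.5,1],
  [-4,-0.3,0,0,0,3.6,1],
  [-4,-0.2,0,0,0,3.5,1],
  [-4.1,-0.1,0,0,0,3.5,1],
  [-4.1,0.1,0,0,0,3.5,1],
])

```text
time_s: 1.92
tool_pos: [0.5649, 0.0523, 0.3018]
tool_rot: [180.0, -0.0, 100.4]
force: [0.9, -1.1, 0.2]
grip_width: 0.0875
```

drive_tool([
  [-4.1,0.3,0,0,0,3.5,1],
  [-3.6,0.5,0,0,0,3.1,1],
  [-2.7,0.4,0.1,0,0,2.4,1],
  [-2,0.5,0,0,0,1.6,1],
  [-1.1,0.2,0,0,0,1.1,1],
  [-0.4,0.1,0,0,0,0.3,1],
  [0,0,0,0,0,0,1],
])

```text
time_s: 2.5
tool_pos: [0.5992, -0.0809, 0.3004]
tool_rot: [-180.0, -0.0, 88.6]
force: [0.7, 1.0, 0.5]
grip_width: 0.0873
```

```bash
python3 - <<'E'
from h import *
o=env.get_obs(); print(o['time_s'],o['tool_pos'],o['tool_rot'],o['force'])
import pickle
c=env.read_camera('wrist'); cv2.imwrite('pics/w1.png',c['img']); pickle.dump(c,open('w1.pkl','wb'))
E
```

```text
2.5 [ 0.5992169  -0.0809463   0.30038296] [-1.79998679e+02 -1.47446195e-02  8.86424382e+01] [0.70669    0.99421268 0.48951235]
```

View pics/w1.png

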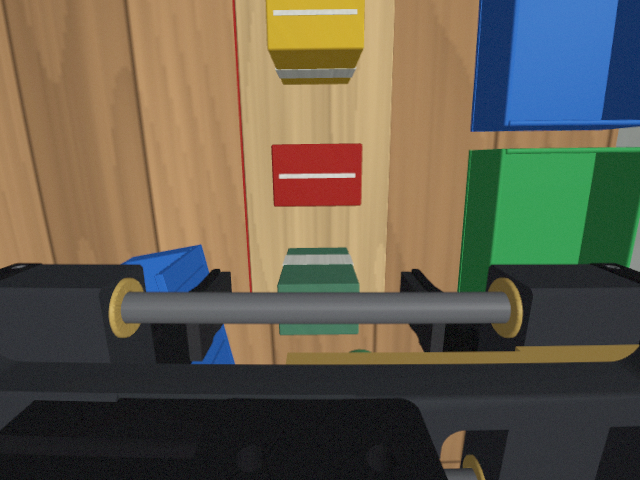

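The wrist view shows the red carton's top at (317,176) and its white line from (278,177) to (356,176). The yellow_mate line is at y≈12. The green_mate top is partly behind the bar at (318,300). I'll measure the row from these.

```bash
python3 - <<'E'
from h import *
import pickle
c=pickle.load(open('w1.pkl','rb')); im=c['img']; hsv=cv2.cvtColor(im,cv2.COLOR_BGR2HSV)
g=(hsv[...,1]<70)&(hsv[...,2]>150)
for n,(x0,x1,y0,y1) in {'ymate':(268,362,4,22),'red':(272,362,165,190)}.items():
    ys,xs=np.nonzero(g[y0:y1,x0:x1]); p=np.c_[xs+x0,ys+y0].astype(float)
    e=[]
    for xa in (xs.min()+x0+2,xs.max()+x0-2):
        m=abs(p[:,0]-xa)<3; e.append([xa,p[m,1].mean()])
    e[0][0]-=2;e[1][0]+=2
    P=onz(c,e,.15)[:,:2]; d=P[1]-P[0]; print(n,e,'centre',P.mean(0).round(4),'yaw',np.degrees(np.arctan2(d[1],d[0])).round(2),np.linalg.norm(d).round(4))
for n,m,win in [('redtop',(((hsv[...,0]<8)|(hsv[...,0]>172))&(hsv[...,1]>150)&(hsv[...,2]>40)),(262,372,135,215)),
                ('ytop',((hsv[...,0]>18)&(hsv[...,0]<32)&(hsv[...,1]>150)&(hsv[...,2]>185)),(260,370,0,60))]:
    k=np.zeros(m.shape,np.uint8); x0,x1,y0,y1=win; k[y0:y1,x0:x1]=m[y0:y1,x0:x1]; k=cv2.morphologyEx(k,cv2.MORPH_CLOSE,np.ones((11,11)))
    ct=max(cv2.findContours(k,0,1)[0],key=cv2.contourArea); h=cv2.convexHull(ct); r=cv2.minAreaRect(h); b=cv2.boxPoints(r)
    P=onz(c,b,.15)[:,:2]; print(n,r,'centre',P.mean(0).round(4),P.round(4).tolist())
# green mate: bottom edge & sides at rows 320-333
gm=(hsv[...,0]>65)&(hsv[...,0]<95)&(hsv[...,1]>60)
for y in (325,330): 
    xs=np.nonzero(gm[y,265:375])[0]+265; print(y,xs.min(),xs.max(), onz(c,[[xs.min()-.5,y],[xs.max()+.5,y]],.15)[:,:2].round(4).tolist())
col=gm[265:350,300:335]; ys=np.nonzero(col.mean(1)>.5)[0]+265; print('green rows',ys.min(),ys.max(),onz(c,[[318,ys.max()+.5]],.15).round(4))
# shelf edges: saturation/hue profile
red=((hsv[...,0]<8)|(hsv[...,0]>172))&(hsv[...,1]>130)
for y in (100,120,220,240):
    xs=np.nonzero(red[y,225:262])[0]+225; gy=np.abs(np.diff(cv2.GaussianBlur(im,(5,5),0)[y,370:420].astype(float),axis=0)).sum(1); xe=370+gy.argmax()+.5
    if len(xs): print(y,xs.min(),xs.max(),xe,onz(c,[[xs.max()+.5,y],[xe,y]],.04)[:,:2].round(4).tolist())
E
```

```text
ymate [[np.int64(273), np.float64(12.413793103448276)], [np.int64(356), np.float64(11.0)]] centre [0.602  0.0766] yaw -0.45 0.0535
red [[np.int64(279), np.float64(175.91666666666666)], [np.int64(354), np.float64(175.0)]] centre [ 0.601  -0.0276] yaw -0.62 0.0534
redtop ((316.0, 174.5), (61.0, 90.0), 90.0) centre [ 0.6006 -0.0274] [[0.5698, -0.0053], [0.6325, -0.0068], [0.6328, -0.0495], [0.5675, -0.048]]
ytop ((315.5, 24.0), (48.0, 97.0), 90.0) centre [0.6025 0.0692] [[0.5717, 0.0841], [0.6339, 0.0827], [0.634, 0.0543], [0.5703, 0.0558]]
325 279 357 [[0.5681, -0.1439], [0.631, -0.1453]]
330 280 357 [[0.5687, -0.1483], [0.6311, -0.1498]]
green rows 265 333 [[ 0.5994 -0.1521  0.15  ]]
100 238 239 390.5 [[0.5269, 0.0419], [0.6757, 0.0385]]
120 239 240 390.5 [[0.5265, 0.0231], [0.6762, 0.0197]]
220 246 246 386.5 [[0.5254, -0.0783], [0.6748, -0.0817]]
240 247 248 386.5 [[0.526, -0.1003], [0.6754, -0.1037]]
```

```bash
python3 - <<'E'
from h import *
plan([(.4415,-.2903,.26,8)],16)
E
```

```text
start [ 5.99400e-01 -7.91000e-02  3.00300e-01  8.87956e+01] t 2.55
end [ 0.4418 -0.2903  0.2603  7.9956] max shift 2.1587033144922905 max rz 6.4
[[-0.3,-0.2,0,0,0,1,1],
[-0.8,-0.5,0.2,0,0,2.9,1],
[-1.3,-0.9,0.2,0,0,5,1],
[-1.9,-0.9,0.4,0,0,6.2,1],
[-1.9,-0.7,0.3,0,0,6.4,1],
[-2,-0.5,0.3,0,0,6.3,1],
[-2,-0.3,0.3,0,0,6.3,1],
[-2.1,-0.1,0.3,0,0,6.3,1],
[-2,0.2,0.3,0,0,6.3,1],
[-2.1,0.4,0.3,0,0,6.3,1],
[-1.9,0.6,0.4,0,0,6.3,1],
[-1.9,0.9,0.3,0,0,6.3,1],
[-1.8,1,0.3,0,0,6.3,1],
[-1.3,0.9,0.2,0,0,5,1],
[-0.7,0.7,0.2,0,0,2.9,1],
[-0.2,0.2,0,0,0,1,1]]
```

drive_tool([
  [-0.3,-0.2,0,0,0,1,1],
  [-0.8,-0.5,0.2,0,0,2.9,1],
  [-1.3,-0.9,0.2,0,0,5,1],
  [-1.9,-0.9,0.4,0,0,6.2,1],
  [-1.9,-0.7,0.3,0,0,6.4,1],
  [-2,-0.5,0.3,0,0,6.3,1],
  [-2,-0.3,0.3,0,0,6.3,1],
  [-2.1,-0.1,0.3,0,0,6.3,1],
  [-2,0.2,0.3,0,0,6.3,1],
  [-2.1,0.4,0.3,0,0,6.3,1],
  [-1.9,0.6,0.4,0,0,6.3,1],
  [-1.9,0.9,0.3,0,0,6.3,1],
  [-1.8,1,0.3,0,0,6.3,1],
  [-1.3,0.9,0.2,0,0,5,1],
  [-0.7,0.7,0.2,0,0,2.9,1],
  [-0.2,0.2,0,0,0,1,0.85],
  [0,0,0,0,0,0,0.85],
  [0,0,0,0,0,0,0.85],
])

```text
time_s: 4.05
tool_pos: [0.443, -0.2892, 0.2604]
tool_rot: [-180.0, -0.0, 8.2]
force: [0.1, 0.6, 0.8]
grip_width: 0.0768
```

```bash
python3 - <<'E'
from h import *
import pickle
o=env.get_obs(); print(o['time_s'],o['tool_pos'],o['tool_rot'],o['force'],o['grip_width'])
c=env.read_camera('wrist'); cv2.imwrite('pics/w2.png',c['img']); pickle.dump(c,open('w2.pkl','wb'))
E
```

```text
4.05 [ 0.44302408 -0.28924749  0.26035709] [-1.79959916e+02 -4.34153953e-02  8.18016045e+00] [0.08826591 0.59379852 0.8451999 ] 0.07682627760857277
```

View pics/w2.png

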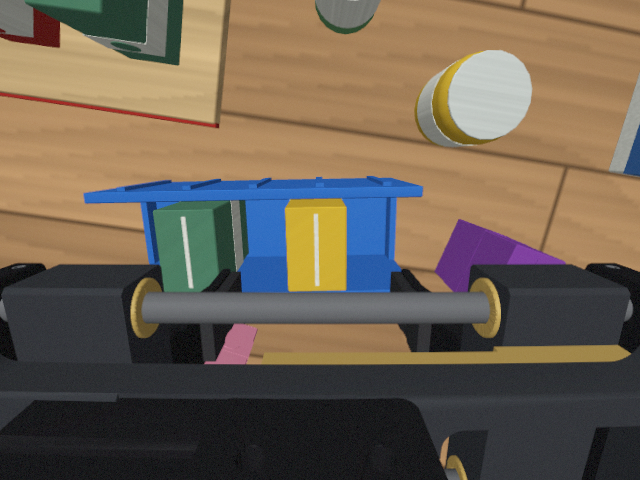

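The yellow carton sits between the fingers. Its line runs from (317,213) to (317,286), which is square to the jaws. Green is at left (187,250), outside the left finger.

```bash
python3 - <<'E'
from h import *
import pickle
c=pickle.load(open('w2.pkl','rb'))
P=onz(c,[[317,213],[317.5,286],[287,201],[345,199.5],[182.5,217],[192,288]],.118)[:,:2]; print(P.round(4))
u=np.array([np.cos(np.radians(8)),np.sin(np.radians(8))])
print('centre from line top end', P[0]-u*.0267, 'from back edge',(P[2]+P[3])/2-u*.032,'green',P[4]-u*.0267)
print('lineyaw',[np.degrees(np.arctan2(*(P[i]-P[i+1])[::-1])).round(1) for i in (0,4)])
E
```

```text
[[ 0.4704 -0.2865]
 [ 0.4161 -0.2948]
 [ 0.4758 -0.2645]
 [ 0.4826 -0.3045]
 [ 0.4539 -0.1922]
 [ 0.4008 -0.2019]]
centre from line top end [ 0.44396314 -0.29024139] from back edge [ 0.44753414 -0.28897397] green [ 0.42750241 -0.19592681]
lineyaw [np.float64(8.7), np.float64(10.3)]
```

drive_tool([
  [0.1,0.1,0.6,0,0,-0.3,0.85],
  [0,0,1.4,0,0,0,0.85],
  [0,0,2.2,0,0,0,0.85],
  [0,0,2.4,0,0,0,0.85],
  [0,0,2.3,0,0,0,0.85],
  [0,0,1.7,0,0,0,0.85],
  [0,0,1.1,0,0,0,0.85],
  [0,0,0.4,0,0,0,0.85],
  [0,0,0,0,0,0,0.7],
  [0,0,0,0,0,0,0.5],
  [0,0,0,0,0,0,0.3],
  [0,0,0,0,0,0,0.3],
  [0,0,0,0,0,0,0.3],
], force=15)

```text
time_s: 5.18
tool_pos: [0.4438, -0.2917, 0.1401]
tool_rot: [180.0, -0.1, 8.3]
force: [-0.2, 0.2, 0.4]
grip_width: 0.048
```

drive_tool([
  [0,0,0,0,0,0,0.3],
  [0,0,0,0,0,0,0.3],
  [0,0,-0.4,0,0,0,0.3],
  [0,0,-1,0,0,0,0.3],
  [0,0,-1.8,0,0,0,0.3],
  [0,0,-2.6,0,0,0,0.3],
  [0,0,-2.8,0,0,0,0.3],
  [0,0,-2.8,0,0,0,0.3],
  [0,0,-2,0,0,0,0.3],
  [0,0,-1.2,0,0,0,0.3],
  [0,0,-0.4,0,0,0,0.3],
])

```text
time_s: 6.1
tool_pos: [0.4439, -0.2921, 0.2915]
tool_rot: [179.9, -0.2, 8.3]
force: [0.4, 0.1, -2.6]
grip_width: 0.044
```

```bash
python3 - <<'E'
from h import *
o=env.get_obs(); print(o['time_s'],o['tool_pos'],o['tool_rot'],o['force'],o['grip_width'])
plan([(.4505,.2504,.29,13.5)],22,hand=.3)
E
```

```text
6.1 [ 0.44386737 -0.29210593  0.29151435] [179.93042616  -0.19630865   8.28917531] [ 0.43268585  0.06031766 -2.55114767] 0.04397279361049785
start [ 0.4439 -0.2921  0.2915  8.2892] t 6.1
end [ 0.4507  0.2509  0.2895 13.4892] max shift 3.1780497164141406 max rz 0.3
[[0.1,-0.3,0,0,0,0,0.3],
[0.1,-1.1,0,0,0,-0.1,0.3],
[0.3,-1.7,0,0,0,-0.2,0.3],
[0.4,-2.4,0,0,0,-0.2,0.3],
[0.5,-3,0,0,0,-0.3,0.3],
[0.5,-3.1,0,0,0,-0.3,0.3],
[0.6,-3,0,0,0,-0.3,0.3],
[0.5,-3,0,0,0,-0.3,0.3],
[0.6,-3.1,0.1,0,0,-0.3,0.3],
[0.6,-3,0,0,0,-0.3,0.3],
[0.6,-3,0,0,0,-0.3,0.3],
[0.6,-3,0,0,0,-0.3,0.3],
[0.6,-3,0,0,0,-0.3,0.3],
[0.7,-3.1,0,0,0,-0.3,0.3],
[0.6,-3,0,0,0,-0.3,0.3],
[0.7,-3,0,0,0,-0.3,0.3],
[0.7,-3,0,0,0,-0.3,0.3],
[0.7,-2.9,0,0,0,-0.3,0.3],
[0.6,-2.4,0,0,0,-0.2,0.3],
[0.4,-1.7,0,0,0,-0.2,0.3],
[0.3,-1,0.1,0,0,-0.1,0.3],
[0.1,-0.4,0,0,0,0,0.3]]
```

```bash
python3 - <<'E'
from h import *
plan([(.48,0,.29,10.9),(.4505,.2504,.275,13.5)],22,hand=.3)
E
```

```text
start [ 0.4439 -0.2921  0.2915  8.2892] t 6.1
end [ 0.4505  0.2508  0.2745 13.4892] max shift 3.1622776601683795 max rz 0.4
[[0.1,-0.3,0,0,0,0,0.3],
[0.4,-1.1,0,0,0,-0.1,0.3],
[0.5,-1.6,0,0,0,-0.2,0.3],
[0.9,-2.4,0,0,0,-0.2,0.3],
[1,-2.9,-0.1,0,0,-0.2,0.3],
[0.9,-3,0,0,0,-0.3,0.3],
[1,-3,0,0,0,-0.3,0.3],
[0.9,-3,0,0,0,-0.3,0.3],
[0.8,-3,0.1,0,0,-0.2,0.3],
[0.8,-3,0,0,0,-0.3,0.3],
[0.7,-3,0.1,0,0,-0.3,0.3],
[0.5,-3,0.1,0,0,-0.3,0.3],
[0.5,-3,0.1,0,0,-0.3,0.3],
[0.4,-3.1,0.2,0,0,-0.3,0.3],
[0.3,-3.1,0.1,0,0,-0.3,0.3],
[0.3,-3.1,0.2,0,0,-0.4,0.3],
[0.2,-3.1,0.2,0,0,-0.3,0.3],
[0.2,-3,0.2,0,0,-0.3,0.3],
[0.1,-2.5,0.2,0,0,-0.3,0.3],
[0.1,-1.7,0.2,0,0,-0.2,0.3],
[0.1,-1.1,0,0,0,-0.1,0.3],
[0,-0.4,0.1,0,0,0,0.3]]
```

drive_tool([
  [0.1,-0.3,0,0,0,0,0.3],
  [0.4,-1.1,0,0,0,-0.1,0.3],
  [0.5,-1.6,0,0,0,-0.2,0.3],
  [0.9,-2.4,0,0,0,-0.2,0.3],
  [1,-2.9,-0.1,0,0,-0.2,0.3],
  [0.9,-3,0,0,0,-0.3,0.3],
  [1,-3,0,0,0,-0.3,0.3],
  [0.9,-3,0,0,0,-0.3,0.3],
  [0.8,-3,0.1,0,0,-0.2,0.3],
  [0.8,-3,0,0,0,-0.3,0.3],
  [0.7,-3,0.1,0,0,-0.3,0.3],
  [0.5,-3,0.1,0,0,-0.3,0.3],
  [0.5,-3,0.1,0,0,-0.3,0.3],
  [0.4,-3.1,0.2,0,0,-0.3,0.3],
  [0.3,-3.1,0.1,0,0,-0.3,0.3],
  [0.3,-3.1,0.2,0,0,-0.4,0.3],
  [0.2,-3.1,0.2,0,0,-0.3,0.3],
  [0.2,-3,0.2,0,0,-0.3,0.3],
  [0.1,-2.5,0.2,0,0,-0.3,0.3],
  [0.1,-1.7,0.2,0,0,-0.2,0.3],
])

```text
time_s: 7.77
tool_pos: [0.4503, 0.2394, 0.271]
tool_rot: [180.0, 0.2, 13.6]
force: [0.1, 0.2, -1.9]
grip_width: 0.0439
```

drive_tool([
  [0.1,-1.1,0,0,0,-0.1,0.3],
  [0,-0.4,0.1,0,0,0,0.3],
  [0,0,0,0,0,0,0.3],
  [0,0,0,0,0,0,0.3],
])

```text
time_s: 8.1
tool_pos: [0.4504, 0.2498, 0.272]
tool_rot: [179.9, 0.0, 13.4]
force: [-0.2, -0.6, -2.2]
grip_width: 0.0439
```

```bash
python3 - <<'E'
from h import *
import pickle
o=env.get_obs(); print(o['time_s'],o['tool_pos'],o['tool_rot'],o['force'],o['grip_width'])
c=env.read_camera('wrist'); cv2.imwrite('pics/w3.png',c['img']); pickle.dump(c,open('w3.pkl','wb'))
E
```

```text
8.1 [0.45037837 0.24983622 0.27198663] [1.79934214e+02 2.69459490e-02 1.33829546e+01] [-0.22013466 -0.56346019 -2.1688675 ] 0.04388461052390286
```

View pics/w3.png

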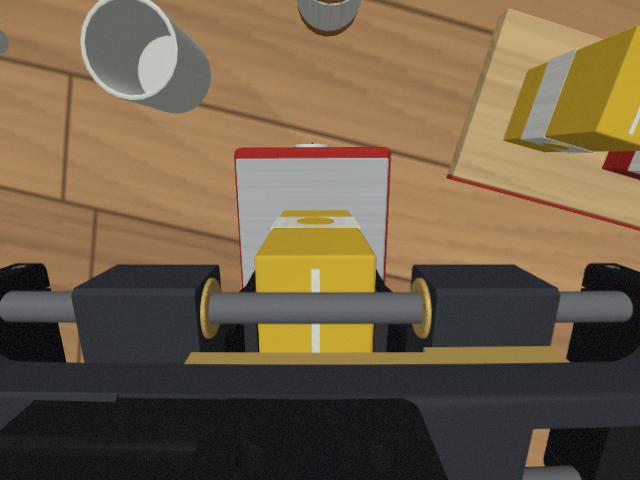

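The carton is in hand and upright, with its line at column 316. The pan's back corners are at about (237,158) and (388,157), so the pan lies square below it.

```bash
python3 - <<'E'
from h import *
import pickle
c=pickle.load(open('w3.pkl','rb'))
P=onz(c,[[237,158],[388,157],[239,240],[386.5,240]],.074)[:,:2]; print(P.round(4))
d=P[0]-P[1]; yaw=np.arctan2(d[1],d[0])-np.pi/2; print(np.degrees(yaw),np.linalg.norm(d))
u=np.array([np.cos(yaw),np.sin(yaw)]); print('pan centre',(P[0]+P[1])/2-u*.065)
zt=.272-.021
Q=onz(c,[[258,256],[373.5,253],[316,268]],zt)[:,:2]; m=(Q[0]+Q[1])/2; print('carton back edge mid',m,'centre',m-u*.032, np.linalg.norm(Q[0]-Q[1]))
# bottom back edge
Q=onz(c,[[281,211],[352,211]],zt-.11)[:,:2]; m=(Q[0]+Q[1])/2; print('bottom back edge mid',m,'centre',m-u*.032, np.linalg.norm(Q[0]-Q[1]))
E
```

```text
[[0.4984 0.3288]
 [0.5287 0.2054]
 [0.4288 0.3144]
 [0.4593 0.1864]]
13.789991320595279 0.1270744256300025
pan centre [0.4504415  0.25158774]
carton back edge mid [0.48204688 0.25704546] centre [0.45096925 0.24941782] 0.04066097641354016
bottom back edge mid [0.48035351 0.25590661] centre [0.44927588 0.24827897] 0.047639430769781325
```

drive_tool([
  [0,-0.1,0.4,0,0,0,0.3],
  [0,0,1,0,0,0,0.3],
  [0,0,1.4,0,0,0,0.3],
  [0,0,1.4,0,0,0,0.3],
  [0,0,0.9,0,0,0,0.3],
  [0,0,0.5,0,0,0,0.3],
  [0,0,0.3,0,0,0,0.3],
  [0,0,0.2,0,0,0,0.3],
  [0,0,0,0,0,0,0.3],
])

```text
time_s: 8.9
tool_pos: [0.4498, 0.2524, 0.2113]
tool_rot: [-180.0, -0.0, 13.5]
force: [-0.9, -0.1, -2.4]
grip_width: 0.044
```

drive_tool([
  [0,0,0.15,0,0,0,0.3],
  [0,0,0.15,0,0,0,0.3],
  [0,0,0.1,0,0,0,0.3],
  [0,0,0.1,0,0,0,0.3],
  [0,0,0.1,0,0,0,0.3],
  [0,0,0.1,0,0,0,0.3],
  [0,0,0,0,0,0,0.3],
])

```text
time_s: 9.48
tool_pos: [0.4497, 0.2525, 0.2042]
tool_rot: [-180.0, -0.0, 13.5]
force: [0.1, 0.1, -0.5]
grip_width: 0.0437
```

drive_tool([
  [0,0,0.1,0,0,0,0.3],
  [0,0,0,0,0,0,0.3],
])

```text
time_s: 9.65
tool_pos: [0.4498, 0.2525, 0.2033]
tool_rot: [-180.0, -0.0, 13.5]
force: [0.2, 0.2, -0.6]
grip_width: 0.0438
```

drive_tool([
  [0,0,0,0,0,0,0.55],
  [0,0,0,0,0,0,0.65],
  [0,0,0,0,0,0,0.75],
  [0,0,0,0,0,0,0.8],
  [0,0,-0.5,0,0,0,0.85],
  [0,0,-1.2,0,0,0,1],
  [0,0,-1.7,0,0,0,1],
  [0,0,-1.7,0,0,0,1],
  [0,0,-1.2,0,0,0,1],
  [0,0,-0.5,0,0,0,1],
])

```text
time_s: 10.48
tool_pos: [0.4506, 0.2529, 0.2743]
tool_rot: [-179.9, -0.2, 13.5]
force: [0.6, -0.5, 0.1]
grip_width: 0.0863
```

```bash
python3 - <<'E'
from h import *
import pickle
o=env.get_obs(); print(o['time_s'],o['tool_pos'],o['tool_rot'],o['force'],o['grip_width'])
c=env.read_camera('wrist'); cv2.imwrite('pics/w4.png',c['img']); pickle.dump(c,open('w4.pkl','wb'))
E
```

```text
10.4833 [0.45061594 0.25290644 0.27427496] [-179.8958004    -0.22937461   13.49296301] [ 0.64672747 -0.48637697  0.12432481] 0.0863230599026871
```

View pics/w4.png

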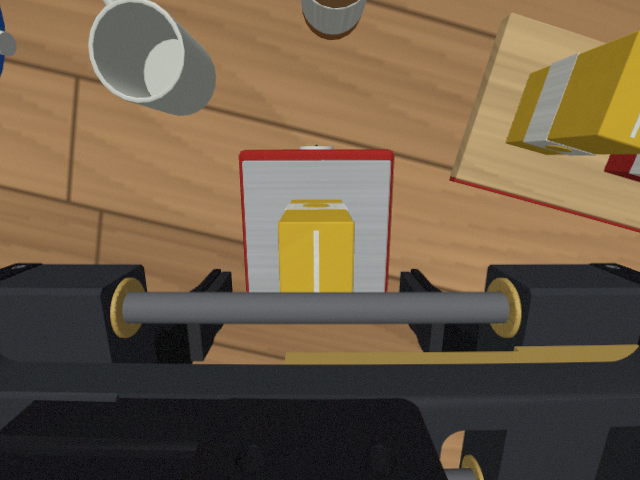

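The yellow carton stands alone on the pan. Its top is at columns 279–353 with the line at 316, centred between the pan edges at 242 and 391. I'll turn 90° to regrip across its depth.

drive_tool([
  [0,0,0,0,0,-2,1],
  [0,0,0,0,0,-5,1],
  [0,0,0,0,0,-7,1],
  [0,0,0,0,0,-7,1],
  [0,0,0,0,0,-7,1],
  [0,0,0,0,0,-7,1],
  [0,0,0,0,0,-7,1],
  [0,0,0,0,0,-7,1],
  [0,0,0,0,0,-7,1],
  [0,0,0,0,0,-7,1],
  [0,0,0,0,0,-7,1],
  [0,0,0,0,0,-7,1],
  [0,0,0,0,0,-6,1],
  [0,0,0,0,0,-5,1],
  [0,0,0,0,0,-2,1],
  [0,0,0,0,0,0,1],
  [0,0,0,0,0,0,1],
])

```text
time_s: 11.95
tool_pos: [0.4494, 0.2522, 0.2707]
tool_rot: [-180.0, 0.0, 103.4]
force: [-0.3, -0.5, 0.5]
grip_width: 0.0868
```

```bash
python3 - <<'E'
from h import *
import pickle
o=env.get_obs(); print(o['time_s'],o['tool_pos'],o['tool_rot'],o['force'],o['grip_width'])
c=env.read_camera('wrist'); cv2.imwrite('pics/w5.png',c['img']); pickle.dump(c,open('w5.pkl','wb'))
c=env.read_camera('side'); cv2.imwrite('pics/s5.png',cv2.resize(c['img'][120:360,200:440],None,fx=2.5,fy=2.5))
E
```

```text
11.95 [0.44941237 0.25224206 0.2707294 ] [-1.79951204e+02  2.14532420e-02  1.03427776e+02] [-0.25759813 -0.53183617  0.50291384] 0.0868022033425391
```

View pics/w5.png

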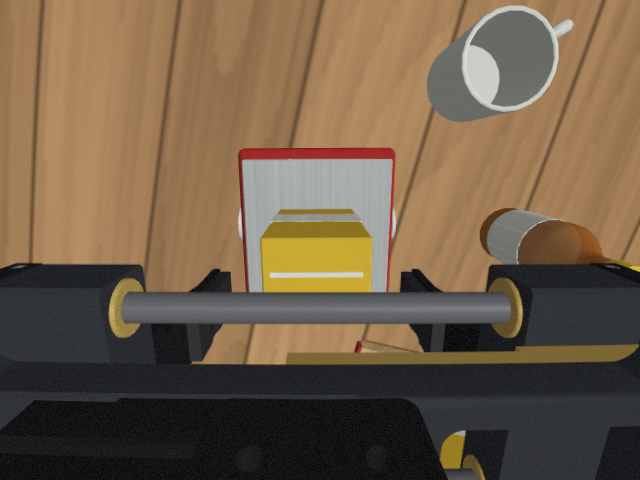

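View pics/s5.png

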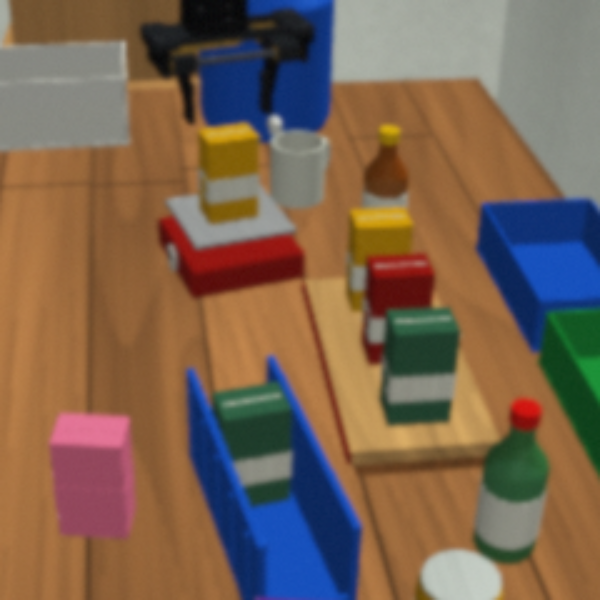

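drive_tool([
  [0,0,0.5,0,0,0,1],
  [0,0,1.1,0,0,0,1],
  [0,0,1.4,0,0,0,1],
  [0,0,1.4,0,0,0,1],
  [0,0,1.2,0,0,0,1],
  [0,0,0.8,0,0,0,1],
  [0,0,0.5,0,0,0,1],
  [0,0,0,0,0,0,0.95],
  [0,0,0,0,0,0,0.85],
  [0,0,0,0,0,0,0.75],
  [0,0,0,0,0,0,0.6],
  [0,0,0,0,0,0,0.5],
  [0,0,0,0,0,0,0.5],
], force=15)

```text
time_s: 13.13
tool_pos: [0.45, 0.2526, 0.2028]
tool_rot: [179.9, -0.0, 103.5]
force: [0.6, -0.1, -0.2]
grip_width: 0.0639
```

drive_tool([
  [0,0,-0.3,0,0,0,0.5],
  [0,0,-0.8,0,0,0,0.5],
  [0,0,-1.6,0,0,0,0.5],
  [0,0,-2.2,0,0,0,0.5],
  [0,0,-2.4,0,0,0,0.5],
  [0,0,-1.9,0,0,0,0.5],
  [0,0,-1.2,0,0,0,0.5],
  [0,0,-0.5,0,0,0,0.5],
])

```text
time_s: 13.8
tool_pos: [0.4502, 0.2527, 0.3136]
tool_rot: [179.8, -0.1, 103.5]
force: [1.1, -0.0, -2.0]
grip_width: 0.0641
```

```bash
python3 - <<'E'
from h import *
o=env.get_obs(); print(o['time_s'],o['tool_pos'],o['tool_rot'],o['force'],o['grip_width'])
plan([(.6018,.0238,.305,89.2)],16,hand=.5)
E
```

```text
13.8 [0.45019807 0.25265903 0.31358337] [ 1.79833965e+02 -7.68950659e-02  1.03493357e+02] [ 1.12427433e+00 -1.93593498e-03 -1.99206661e+00] 0.06408990595104255
start [  0.4502   0.2527   0.3136 103.4934] t 13.8
end [6.01900e-01 2.35000e-02 3.04600e-01 8.91934e+01] max shift 2.195449840010015 max rz 1.2
[[-0.3,0.1,0,0,0,0.2,0.5],
[-1,0.4,0,0,0,0.5,0.5],
[-1.5,0.6,0.1,0,0,0.9,0.5],
[-2,0.7,0.1,0,0,1.1,0.5],
[-2,0.9,0,0,0,1.1,0.5],
[-1.9,0.8,0.1,0,0,1.1,0.5],
[-2,0.9,0.1,0,0,1.1,0.5],
[-1.9,1,0,0,0,1.1,0.5],
[-1.9,1,0.1,0,0,1.2,0.5],
[-1.9,1,0.1,0,0,1.1,0.5],
[-1.9,1,0,0,0,1.1,0.5],
[-1.8,1.1,0.1,0,0,1.1,0.5],
[-1.8,1.1,0.1,0,0,1.1,0.5],
[-1.5,0.9,0,0,0,0.9,0.5],
[-0.8,0.6,0,0,0,0.5,0.5],
[-0.3,0.2,0.1,0,0,0.2,0.5]]
```

drive_tool([
  [-0.3,0.1,0,0,0,0.2,0.5],
  [-1,0.4,0,0,0,0.5,0.5],
  [-1.5,0.6,0.1,0,0,0.9,0.5],
  [-2,0.7,0.1,0,0,1.1,0.5],
  [-2,0.9,0,0,0,1.1,0.5],
  [-1.9,0.8,0.1,0,0,1.1,0.5],
  [-2,0.9,0.1,0,0,1.1,0.5],
  [-1.9,1,0,0,0,1.1,0.5],
  [-1.9,1,0.1,0,0,1.2,0.5],
  [-1.9,1,0.1,0,0,1.1,0.5],
  [-1.9,1,0,0,0,1.1,0.5],
  [-1.8,1.1,0.1,0,0,1.1,0.5],
  [-1.8,1.1,0.1,0,0,1.1,0.5],
  [-1.5,0.9,0,0,0,0.9,0.5],
  [-0.8,0.6,0,0,0,0.5,0.5],
  [-0.3,0.2,0,0,0,0.2,0.5],
  [0,0,0,0,0,0,0.5],
  [0,0,0,0,0,0,0.5],
])

```text
time_s: 15.3
tool_pos: [0.6011, 0.0241, 0.303]
tool_rot: [-180.0, -0.0, 89.3]
force: [-0.0, 0.1, -1.5]
grip_width: 0.0639
```

```bash
python3 - <<'E'
from h import *
import pickle
o=env.get_obs(); print(o['time_s'],o['tool_pos'],o['tool_rot'],o['force'],o['grip_width'])
for n in ('wrist','top','side'):
    c=env.read_camera(n); cv2.imwrite(f'pics/{n}6.png',c['img']); pickle.dump(c,open(f'{n}6.pkl','wb'))
E
```

```text
15.3 [0.60113034 0.02412947 0.30304487] [-1.79956294e+02 -4.62100345e-02  8.92545484e+01] [-0.00277327  0.10151116 -1.5411519 ] 0.06390977973266501
```

View pics/wrist6.png

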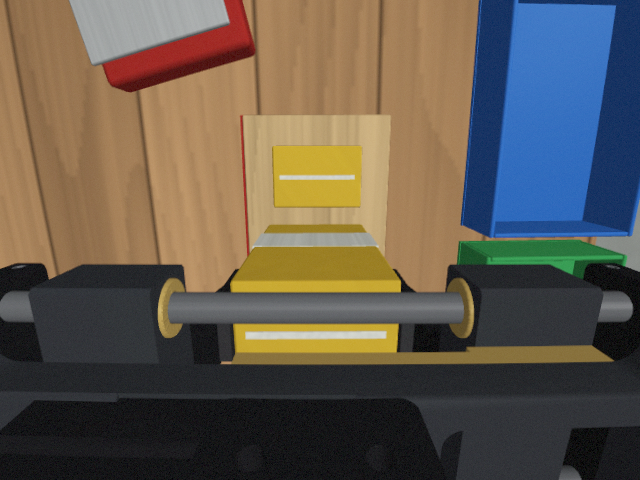

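View pics/side6.png

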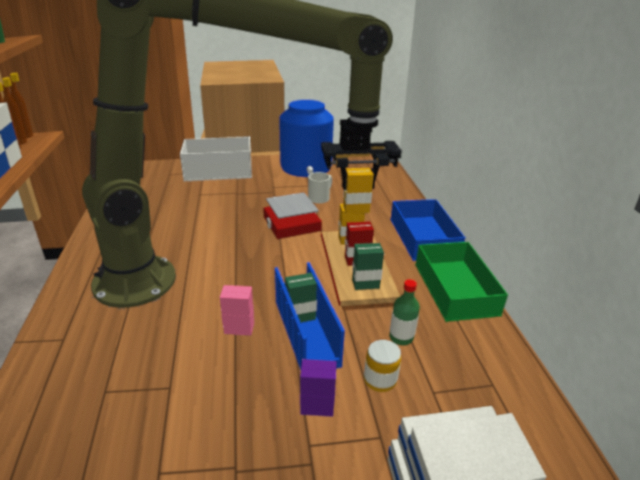

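The wrist view shows yellow_mate's top at columns 274–360, rows 146–206, with its line at (279–355,178). The held carton is ahead of it, with its line at (245–386,335). I'll compare the two in the same picture.

```bash
python3 - <<'E'
from h import *
import pickle
c=pickle.load(open('wrist6.pkl','rb'))
im=c['img'];hsv=cv2.cvtColor(im,cv2.COLOR_BGR2HSV)
g=(hsv[...,1]<70)&(hsv[...,2]>150)
def ln(x0,x1,y0,y1,z):
    ys,xs=np.nonzero(g[y0:y1,x0:x1]); p=np.c_[xs+x0,ys+y0].astype(float)
    q=np.polyfit(p[:,0],p[:,1],1); e=[[p[:,0].min()-.5,0],[p[:,0].max()+.5,0]]
    for r in e: r[1]=np.polyval(q,r[0])
    P=onz(c,e,z)[:,:2]; d=P[1]-P[0]; print(np.round(e,1).tolist(),'centre',P.mean(0).round(4),'yaw',np.degrees(np.arctan2(d[1],d[0])).round(2),'len',np.linalg.norm(d).round(4))
ln(272,362,168,188,.15)
ln(238,394,325,346,.303-.021)
P=onz(c,[[265,225.5],[365,225.5]],.303-.131); print('bottom back edge',P.round(4).tolist())
P=onz(c,[[241.5,116],[390,116]],.04); print('shelf end',P.round(4).tolist())
t=pickle.load(open('top6.pkl','rb'));cv2.imwrite('pics/top6c.png',cv2.resize(t['img'][150:290,230:420],None,fx=4,fy=4))
E
```

```text
[[279.5, 177.1], [354.5, 176.9]] centre [0.6026 0.0763] yaw -0.58 len 0.054
[[244.5, 334.9], [385.5, 334.4]] centre [0.6008 0.0253] yaw -0.42 len 0.053
bottom back edge [[0.5669, 0.0455, 0.172], [0.6347, 0.0447, 0.172]]
shelf end [[0.5278, 0.1316, 0.04], [0.6768, 0.1298, 0.04]]
```

View pics/top6c.png

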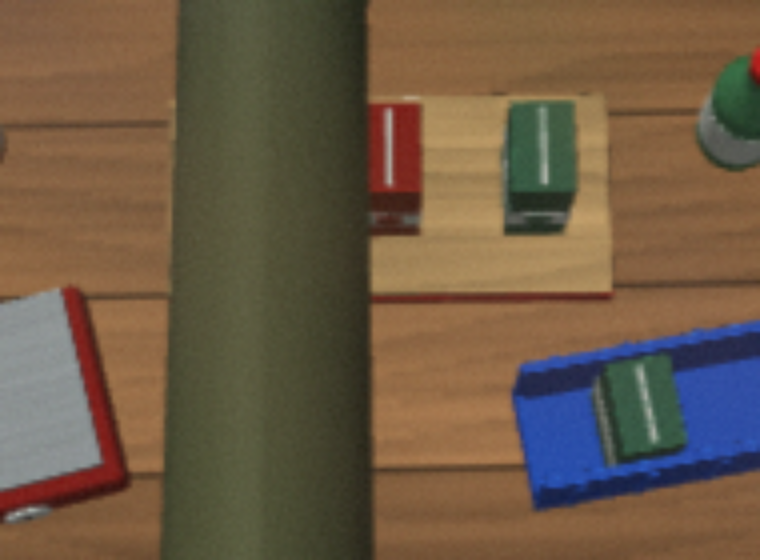

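drive_tool([
  [0,0.1,0.4,0,0,0,0.5],
  [0,0,1,0,0,0,0.5],
  [0,0,1.5,0,0,0,0.5],
  [0,0,1.8,0,0,0,0.5],
  [0,0,1.8,0,0,0,0.5],
  [0,0,1.8,0,0,0,0.5],
  [0,0,1.6,0,0,0,0.5],
  [0,0,1.2,0,0,0,0.5],
  [0,0,0.7,0,0,0,0.5],
  [0,0,0.3,0,0,0,0.5],
  [0,0,0,0,0,0,0.5],
])

```text
time_s: 16.37
tool_pos: [0.6021, 0.0233, 0.1817]
tool_rot: [-180.0, 0.0, 89.2]
force: [-0.5, 0.1, -1.2]
grip_width: 0.0644
```

drive_tool([
  [0,0,0.2,0,0,0,0.5],
  [0,0,0.1,0,0,0,0.5],
  [0,0,0.1,0,0,0,0.5],
  [0,0,0,0,0,0,0.5],
])

```text
time_s: 16.7
tool_pos: [0.6025, 0.0232, 0.1786]
tool_rot: [180.0, -0.0, 89.2]
force: [-0.2, 0.7, -1.2]
grip_width: 0.0637
```

drive_tool([
  [0.1,0,0.1,0,0,0,0.5],
  [0,0,0.1,0,0,0,0.5],
  [0,0,0.1,0,0,0,0.5],
  [0,0,0.1,0,0,0,0.5],
  [0,0,0,0,0,0,0.5],
])

```text
time_s: 17.12
tool_pos: [0.6023, 0.0242, 0.174]
tool_rot: [-180.0, -0.0, 89.2]
force: [0.5, -0.2, -1.7]
grip_width: 0.064
```

drive_tool([
  [0,0,0.1,0,0,0,0.5],
  [0,0,0.1,0,0,0,0.5],
  [0,0,0,0,0,0,0.5],
])

```text
time_s: 17.37
tool_pos: [0.6024, 0.0241, 0.1739]
tool_rot: [-180.0, -0.0, 89.2]
force: [-4.1, -0.5, 6.7]
grip_width: 0.0638
```

drive_tool([
  [0,0,-0.15,0,0,0,0.5],
  [0,0,0,0,0,0,0.78],
  [0,0,0,0,0,0,0.85],
  [0,0,0,0,0,0,0.9],
  [0,0,0,0,0,0,1],
  [0,0,-0.4,0,0,0,1],
  [0,0,-1.2,0,0,0,1],
  [0,0,-2,0,0,0,1],
  [0,0,-2.4,0,0,0,1],
  [0,0,-2,0,0,0,1],
  [0,0,-1.4,0,0,0,1],
  [0,0,-0.8,0,0,0,1],
])

```text
time_s: 18.37
tool_pos: [0.6034, 0.024, 0.2792]
tool_rot: [179.7, -0.1, 89.2]
force: [0.8, -0.2, -0.1]
grip_width: 0.087
```

```bash
python3 - <<'E'
from h import *
import pickle
o=env.get_obs(); print(o['time_s'],o['tool_pos'],o['tool_rot'],o['force'],o['grip_width'])
for n in ('wrist','side'):
    c=env.read_camera(n); cv2.imwrite(f'pics/{n}7.png',c['img']); pickle.dump(c,open(f'{n}7.pkl','wb'))
plan([(.5,-.11,.275,50),(.428,-.1965,.255,8.5)],19)
E
```

```text
18.3667 [0.60338092 0.02402543 0.27924886] [ 1.79748094e+02 -5.35315919e-02  8.91875514e+01] [ 0.78100509 -0.23352585 -0.09522867] 0.08698336516212575
start [6.03200e-01 2.41000e-02 2.78100e-01 8.91893e+01] t 18.47
end [ 0.4281 -0.1967  0.2551  8.4893] max shift 2.1931712199461306 max rz 6.2
[[-0.2,-0.2,0,0,0,0.6,1],
[-0.7,-0.5,0,0,0,1.7,1],
[-1.2,-0.8,0,0,0,2.9,1],
[-1.7,-1,-0.1,0,0,4,1],
[-1.8,-0.9,0,0,0,4.5,1],
[-2,-0.9,0,0,0,4.6,1],
[-1.9,-0.6,0.1,0,0,4.7,1],
[-2,-0.5,0,0,0,4.9,1],
[-1.9,-0.3,0.1,0,0,5,1],
[-1.8,-0.2,0.2,0,0,5.3,1],
[-1.8,0,0.2,0,0,5.5,1],
[-1.7,0.2,0.2,0,0,5.7,1],
[-1.7,0.3,0.3,0,0,5.9,1],
[-1.5,0.5,0.3,0,0,6,1],
[-1.5,0.6,0.3,0,0,6.2,1],
[-1.2,0.6,0.3,0,0,5.7,1],
[-0.9,0.6,0.2,0,0,4.2,1],
[-0.5,0.4,0.2,0,0,2.5,1],
[-0.1,0.1,0,0,0,0.8,1]]
```

View pics/wrist7.png

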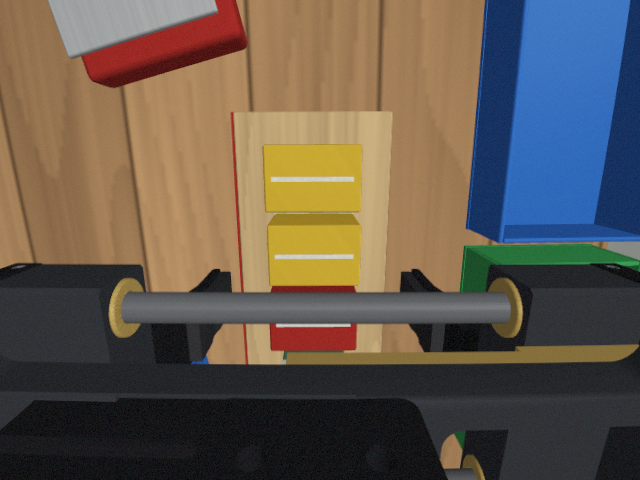

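View pics/side7.png

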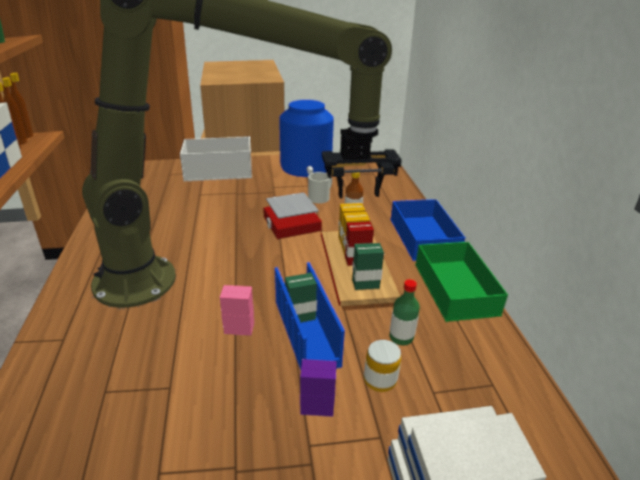

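The yellow carton now stands in line between yellow_mate (line at row 179) and red (row 325), with its own line at row 257. I'll measure all three.

```bash
cat >> h.py <<'E'
def ln(c,x0,x1,y0,y1,z):
    hsv=cv2.cvtColor(c['img'],cv2.COLOR_BGR2HSV); g=(hsv[...,1]<70)&(hsv[...,2]>150)
    ys,xs=np.nonzero(g[y0:y1,x0:x1]); p=np.c_[xs+x0,ys+y0].astype(float)
    q=np.polyfit(p[:,0],p[:,1],1); e=[[p[:,0].min()-.5,0],[p[:,0].max()+.5,0]]
    for r in e: r[1]=np.polyval(q,r[0])
    P=onz(c,e,z)[:,:2]; d=P[1]-P[0]; print(np.round(e,1).tolist(),'centre',P.mean(0).round(4),'yaw',np.degrees(np.arctan2(d[1],d[0])).round(2),'len',np.linalg.norm(d).round(4))
E
python3 - <<'E'
from h import *
import pickle
c=pickle.load(open('wrist7.pkl','rb'))
ln(c,263,362,172,187,.15);ln(c,268,360,250,264,.15);ln(c,272,356,323,332,.15)
E
```

```text
[[270.5, 179.0], [353.5, 179.0]] centre [0.6022 0.0763] yaw -0.79 len 0.054
[[274.5, 256.5], [353.5, 256.4]] centre [0.6028 0.0237] yaw -0.75 len 0.0544
[[275.5, 325.0], [350.5, 325.0]] centre [ 0.6013 -0.0283] yaw -0.86 len 0.0545
```

In line and mid-gap within about 1 mm. Next, the green carton.

drive_tool([
  [-0.2,-0.2,0,0,0,0.6,1],
  [-0.7,-0.5,0,0,0,1.7,1],
  [-1.2,-0.8,0,0,0,2.9,1],
  [-1.7,-1,-0.1,0,0,4,1],
  [-1.8,-0.9,0,0,0,4.5,1],
  [-2,-0.9,0,0,0,4.6,1],
  [-1.9,-0.6,0.1,0,0,4.7,1],
  [-2,-0.5,0,0,0,4.9,1],
  [-1.9,-0.3,0.1,0,0,5,1],
  [-1.8,-0.2,0.2,0,0,5.3,1],
  [-1.8,0,0.2,0,0,5.5,1],
  [-1.7,0.2,0.2,0,0,5.7,1],
  [-1.7,0.3,0.3,0,0,5.9,1],
  [-1.5,0.5,0.3,0,0,6,1],
  [-1.5,0.6,0.3,0,0,6.2,1],
  [-1.2,0.6,0.3,0,0,5.7,1],
  [-0.9,0.6,0.2,0,0,4.2,0.85],
  [-0.5,0.4,0.2,0,0,2.5,0.85],
  [-0.1,0.1,0,0,0,0.8,0.85],
  [0,0,0,0,0,0,0.85],
])

```text
time_s: 20.13
tool_pos: [0.4262, -0.197, 0.2519]
tool_rot: [-179.9, 0.1, 8.4]
force: [-0.1, 0.8, -0.6]
grip_width: 0.0753
```

```bash
python3 - <<'E'
from h import *
import pickle
o=env.get_obs(); print(o['time_s'],o['tool_pos'],o['tool_rot'],o['force'],o['grip_width'])
c=env.read_camera('wrist'); cv2.imwrite('pics/w8.png',c['img']); pickle.dump(c,open('w8.pkl','wb'))
print(env.get_obs()['tool_pos'])
E
```

```text
20.1333 [ 0.42615228 -0.19695502  0.2519069 ] [-1.79945269e+02  7.66886227e-02  8.39485679e+00] [-0.0635295   0.77553309 -0.64261985] 0.07531609744030288
[ 0.42674799 -0.1964448   0.2521811 ]
```

View pics/w8.png

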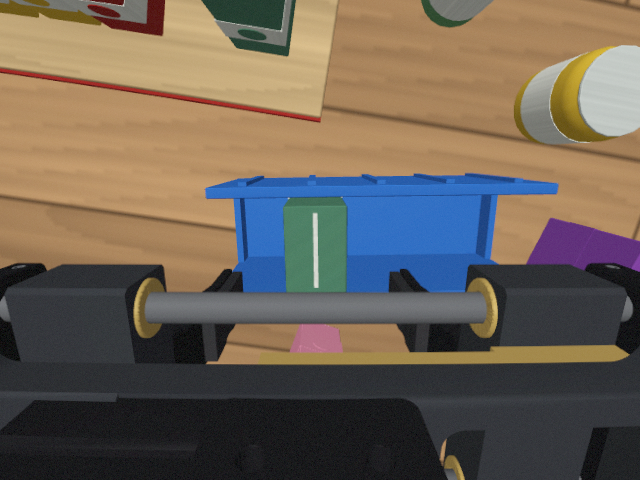

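Green stands between the fingers, with its line from (316,213) to (316,288). I'm descending to grip it.

drive_tool([
  [0.1,0,0.5,0,0,0,0.85],
  [0,0,1.3,0,0,0,0.85],
  [0,0,2,0,0,0,0.85],
  [0,0,2.3,0,0,0,0.85],
  [0,0,2.2,0,0,0,0.85],
  [0,0,1.6,0,0,0,0.85],
  [0,0,1,0,0,0,0.85],
  [0,0,0.4,0,0,0,0.85],
  [0,0,0,0,0,0,0.7],
  [0,0,0,0,0,0,0.5],
  [0,0,0,0,0,0,0.3],
  [0,0,0,0,0,0,0.3],
  [0,0,0,0,0,0,0.3],
  [0,0,0,0,0,0,0.3],
  [0,0,0,0,0,0,0.3],
], force=15)

```text
time_s: 21.43
tool_pos: [0.4287, -0.1965, 0.1403]
tool_rot: [-180.0, -0.1, 8.5]
force: [-0.0, 0.1, 3.0]
grip_width: 0.044
```

drive_tool([
  [0,0,-0.4,0,0,0,0.3],
  [0,0,-1,0,0,0,0.3],
  [0,0,-1.8,0,0,0,0.3],
  [0,0,-2.6,0,0,0,0.3],
  [0,0,-2.8,0,0,0,0.3],
  [0,0,-2.8,0,0,0,0.3],
  [0,0,-2,0,0,0,0.3],
  [0,0,-1.2,0,0,0,0.3],
  [0,0,-0.4,0,0,0,0.3],
])

```text
time_s: 22.18
tool_pos: [0.429, -0.197, 0.2926]
tool_rot: [180.0, -0.3, 8.5]
force: [0.4, 0.1, -1.1]
grip_width: 0.0441
```

```bash
python3 - <<'E'
from h import *
o=env.get_obs(); print(o['time_s'],o['tool_pos'],o['tool_rot'],o['force'],o['grip_width'])
plan([(.48,0.02,.29,10.9),(.4500,.2512,.272,13.6)],19,hand=.3)
E
```

```text
22.1833 [ 0.42900505 -0.19699573  0.2926156 ] [179.951643    -0.25632061   8.47725192] [ 0.4399577   0.12293664 -1.06332555] 0.04412675880998435
start [ 0.429  -0.197   0.2926  8.4773] t 22.18
end [ 0.4497  0.2508  0.2716 13.5773] max shift 3.046309242345563 max rz 0.4
[[0.2,-0.4,0,0,0,0,0.3],
[0.5,-1,0,0,0,-0.2,0.3],
[0.9,-1.8,0,0,0,-0.2,0.3],
[1.3,-2.6,0,0,0,-0.3,0.3],
[1.3,-2.7,0,0,0,-0.3,0.3],
[1.2,-2.8,0,0,0,-0.3,0.3],
[1.1,-2.7,0.1,0,0,-0.4,0.3],
[1,-2.8,0,0,0,-0.3,0.3],
[0.9,-2.9,0.1,0,0,-0.3,0.3],
[0.7,-2.9,0.2,0,0,-0.4,0.3],
[0.5,-2.9,0.1,0,0,-0.3,0.3],
[0.3,-2.9,0.2,0,0,-0.3,0.3],
[0.3,-3,0.3,0,0,-0.4,0.3],
[0.1,-3,0.2,0,0,-0.3,0.3],
[0.1,-3,0.3,0,0,-0.4,0.3],
[0.1,-2.8,0.2,0,0,-0.3,0.3],
[0,-2,0.2,0,0,-0.2,0.3],
[0,-1.2,0.1,0,0,-0.2,0.3],
[0,-0.4,0.1,0,0,0,0.3]]
```

drive_tool([
  [0.2,-0.4,0,0,0,0,0.3],
  [0.5,-1,0,0,0,-0.2,0.3],
  [0.9,-1.8,0,0,0,-0.2,0.3],
  [1.3,-2.6,0,0,0,-0.3,0.3],
  [1.3,-2.7,0,0,0,-0.3,0.3],
  [1.2,-2.8,0,0,0,-0.3,0.3],
  [1.1,-2.7,0.1,0,0,-0.4,0.3],
  [1,-2.8,0,0,0,-0.3,0.3],
  [0.9,-2.9,0.1,0,0,-0.3,0.3],
  [0.7,-2.9,0.2,0,0,-0.4,0.3],
  [0.5,-2.9,0.1,0,0,-0.3,0.3],
  [0.3,-2.9,0.2,0,0,-0.3,0.3],
  [0.3,-3,0.3,0,0,-0.4,0.3],
  [0.1,-3,0.2,0,0,-0.3,0.3],
  [0.1,-3,0.3,0,0,-0.4,0.3],
  [0.1,-2.8,0.2,0,0,-0.3,0.3],
  [0,-2,0.2,0,0,-0.2,0.3],
  [0,-1.2,0.1,0,0,-0.2,0.3],
  [0,-0.4,0.1,0,0,0,0.3],
  [0,0,0,0,0,0,0.3],
])

```text
time_s: 23.85
tool_pos: [0.4479, 0.2519, 0.2675]
tool_rot: [179.9, 0.1, 13.7]
force: [0.1, -0.3, -1.4]
grip_width: 0.044
```

drive_tool([
  [0,0,0,0,0,0,0.3],
  [0,0,0,0,0,0,0.3],
])

```text
time_s: 24.02
tool_pos: [0.4494, 0.2497, 0.2687]
tool_rot: [180.0, 0.0, 13.4]
force: [-0.5, 0.4, -1.3]
grip_width: 0.0442
```

```bash
python3 - <<'E'
from h import *
import pickle
o=env.get_obs(); print(o['time_s'],o['tool_pos'],o['tool_rot'],o['force'],o['grip_width'])
c=env.read_camera('wrist'); cv2.imwrite('pics/w9.png',c['img']); pickle.dump(c,open('w9.pkl','wb'))
E
```

```text
24.0167 [0.44939177 0.24968506 0.26870766] [1.79961128e+02 4.96410348e-03 1.34440355e+01] [-0.50734903  0.39784978 -1.28621442] 0.04416524717294313
```

View pics/w9.png

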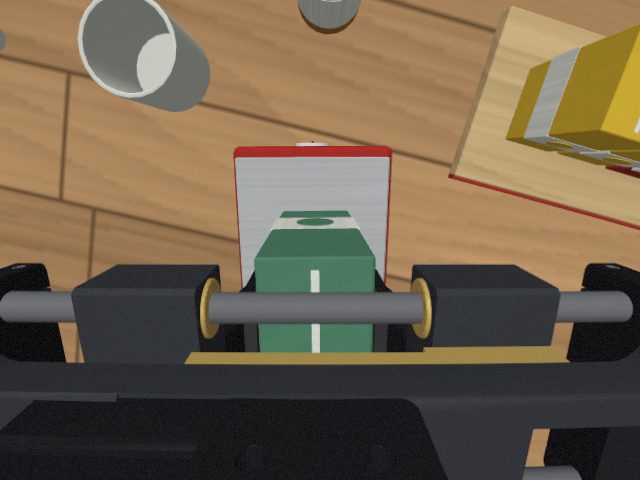

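Green is held upright over the pan at the same alignment as the yellow one was. I'm lowering it gently.

drive_tool([
  [0,-0.1,0.4,0,0,0,0.3],
  [0,0,1,0,0,0,0.3],
  [0,0,1.3,0,0,0,0.3],
  [0,0,1.3,0,0,0,0.3],
  [0,0,0.8,0,0,0,0.3],
  [0,0,0.5,0,0,0,0.3],
  [0,0,0.3,0,0,0,0.3],
  [0,0,0,0,0,0,0.3],
])

```text
time_s: 24.73
tool_pos: [0.4484, 0.2522, 0.2122]
tool_rot: [180.0, 0.0, 13.6]
force: [-0.9, -0.9, -1.6]
grip_width: 0.0441
```

drive_tool([
  [0,0,0.15,0,0,0,0.3],
  [0,0,0.15,0,0,0,0.3],
  [0,0,0.1,0,0,0,0.3],
  [0,0,0.1,0,0,0,0.3],
  [0,0,0.1,0,0,0,0.3],
  [0,0,0.1,0,0,0,0.3],
  [0,0,0,0,0,0,0.3],
])

```text
time_s: 25.32
tool_pos: [0.4485, 0.2524, 0.2057]
tool_rot: [-180.0, -0.0, 13.6]
force: [-0.8, 0.2, -1.8]
grip_width: 0.044
```

drive_tool([
  [0.1,0,0.1,0,0,0,0.3],
  [0,0,0.1,0,0,0,0.3],
  [0,0,0,0,0,0,0.3],
])

```text
time_s: 25.57
tool_pos: [0.4497, 0.2527, 0.2038]
tool_rot: [-180.0, -0.0, 13.6]
force: [0.8, -0.2, 0.0]
grip_width: 0.0436
```

drive_tool([
  [0,0,0,0,0,0,0.55],
  [0,0,0,0,0,0,0.65],
  [0,0,0,0,0,0,0.75],
  [0,0,0,0,0,0,0.8],
  [0,0,-0.5,0,0,0,0.85],
  [0,0,-1.2,0,0,0,1],
  [0,0,-1.7,0,0,0,1],
  [0,0,-1.7,0,0,0,1],
  [0,0,-1.2,0,0,0,1],
  [0,0,-0.5,0,0,0,1],
])

```text
time_s: 26.4
tool_pos: [0.4505, 0.2531, 0.2748]
tool_rot: [-179.9, -0.2, 13.6]
force: [-0.2, 0.9, 0.6]
grip_width: 0.0862
```

drive_tool([
  [0,0,0,0,0,-2,1],
  [0,0,0,0,0,-5,1],
  [0,0,0,0,0,-7,1],
  [0,0,0,0,0,-7,1],
  [0,0,0,0,0,-7,1],
  [0,0,0,0,0,-7,1],
  [0,0,0,0,0,-7,1],
  [0,0,0,0,0,-7,1],
  [0,0,0,0,0,-7,1],
  [0,0,0,0,0,-7,1],
  [0,0,0,0,0,-7,1],
  [0,0,0,0,0,-7,1],
  [0,0,0,0,0,-6,1],
  [0,0,0,0,0,-5,1],
  [0,0,0,0,0,-2,1],
  [0,0,0,0,0,0,1],
  [0,0,0,0,0,0,1],
])

```text
time_s: 27.82
tool_pos: [0.4494, 0.2526, 0.2717]
tool_rot: [-180.0, 0.0, 103.5]
force: [-0.4, -0.3, -0.1]
grip_width: 0.0869
```

```bash
python3 - <<'E'
from h import *
import pickle
o=env.get_obs(); print(o['time_s'],o['tool_pos'],o['tool_rot'],o['force'],o['grip_width'])
c=env.read_camera('wrist'); cv2.imwrite('pics/w10.png',c['img']); pickle.dump(c,open('w10.pkl','wb'))
c=env.read_camera('side'); cv2.imwrite('pics/s10.png',cv2.resize(c['img'][120:360,200:440],None,fx=2.5,fy=2.5))
E
```

```text
27.8167 [0.44942221 0.25256259 0.2717334 ] [-1.79991595e+02  1.88053824e-03  1.03528078e+02] [-0.42666471 -0.3187935  -0.052686  ] 0.08688336611375315
```

View pics/w10.png

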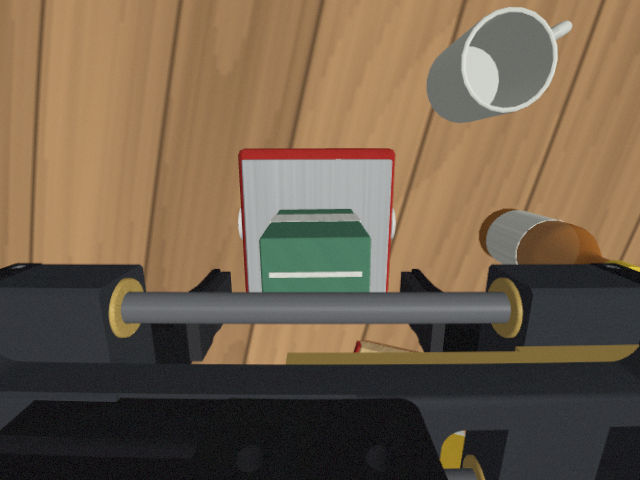

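View pics/s10.png

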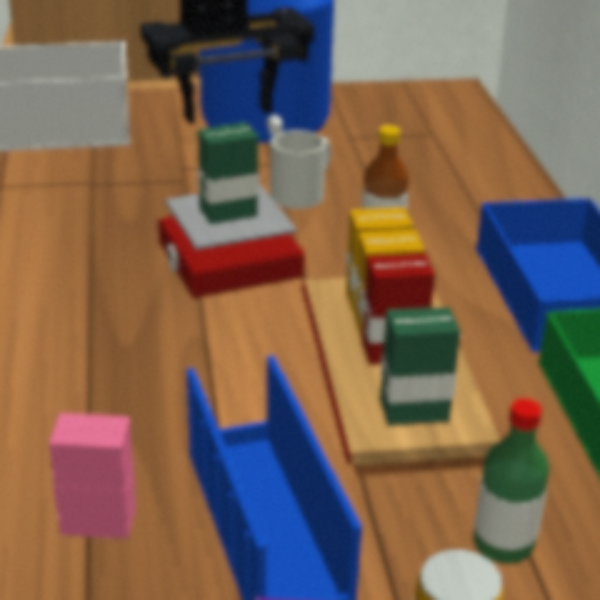

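Green stands upright on the pan by itself. Its top is at columns 261–370, centred between the fingers. I'll regrip it and lift.

drive_tool([
  [0,0,0.5,0,0,0,1],
  [0,0,1.1,0,0,0,1],
  [0,0,1.4,0,0,0,1],
  [0,0,1.4,0,0,0,1],
  [0,0,1.2,0,0,0,1],
  [0,0,0.8,0,0,0,1],
  [0,0,0.5,0,0,0,1],
  [0,0,0,0,0,0,0.95],
  [0,0,0,0,0,0,0.85],
  [0,0,0,0,0,0,0.75],
  [0,0,0,0,0,0,0.6],
  [0,0,0,0,0,0,0.5],
  [0,0,0,0,0,0,0.5],
], force=15)

```text
time_s: 29.0
tool_pos: [0.4498, 0.2528, 0.2033]
tool_rot: [179.9, -0.0, 103.6]
force: [0.2, 0.1, 0.7]
grip_width: 0.0641
```

drive_tool([
  [0,0,-0.3,0,0,0,0.5],
  [0,0,-0.8,0,0,0,0.5],
  [0,0,-1.6,0,0,0,0.5],
  [0,0,-2.2,0,0,0,0.5],
  [0,0,-2.4,0,0,0,0.5],
  [0,0,-1.9,0,0,0,0.5],
  [0,0,-1.2,0,0,0,0.5],
  [0,0,-0.5,0,0,0,0.5],
])

```text
time_s: 29.67
tool_pos: [0.4501, 0.2529, 0.3141]
tool_rot: [179.8, -0.1, 103.6]
force: [-0.3, -0.8, -1.9]
grip_width: 0.0637
```

```bash
python3 - <<'E'
from h import *
o=env.get_obs(); print(o['time_s'],o['tool_pos'],o['tool_rot'],o['force'],o['grip_width'])
plan([(.6005,-.0799,.308,89.2)],19,hand=.5)
E
```

```text
29.6667 [0.45007778 0.25286308 0.31412245] [ 1.79827431e+02 -7.57153035e-02  1.03591858e+02] [-0.31603115 -0.79963163 -1.87694014] 0.06365350607665639
start [  0.4501   0.2529   0.3141 103.5919] t 29.67
end [ 6.01000e-01 -7.96000e-02  3.08100e-01  8.91919e+01] max shift 2.4738633753705965 max rz 1.0
[[-0.3,0.1,0,0,0,0.1,0.5],
[-0.9,0.1,0,0,0,0.4,0.5],
[-1.6,0.3,0,0,0,0.6,0.5],
[-2.1,0.5,0.1,0,0,0.9,0.5],
[-2.4,0.5,0,0,0,0.9,0.5],
[-2.3,0.6,0.1,0,0,1,0.5],
[-2.3,0.6,0,0,0,0.9,0.5],
[-2.4,0.6,0,0,0,1,0.5],
[-2.3,0.7,0.1,0,0,0.9,0.5],
[-2.3,0.7,0,0,0,1,0.5],
[-2.2,0.8,0.1,0,0,0.9,0.5],
[-2.3,0.8,0,0,0,1,0.5],
[-2.3,0.8,0,0,0,0.9,0.5],
[-2.2,0.9,0.1,0,0,1,0.5],
[-2.2,0.9,0,0,0,0.9,0.5],
[-2,0.9,0.1,0,0,0.9,0.5],
[-1.5,0.6,0,0,0,0.6,0.5],
[-0.8,0.4,0,0,0,0.4,0.5],
[-0.3,0.2,0,0,0,0.1,0.5]]
```

drive_tool([
  [-0.3,0.1,0,0,0,0.1,0.5],
  [-0.9,0.1,0,0,0,0.4,0.5],
  [-1.6,0.3,0,0,0,0.6,0.5],
  [-2.1,0.5,0,0,0,0.9,0.5],
  [-2.4,0.5,0,0,0,0.9,0.5],
  [-2.3,0.6,0,0,0,1,0.5],
  [-2.3,0.6,0,0,0,0.9,0.5],
  [-2.4,0.6,0,0,0,1,0.5],
  [-2.3,0.7,0,0,0,0.9,0.5],
  [-2.3,0.7,0,0,0,1,0.5],
  [-2.2,0.8,0,0,0,0.9,0.5],
  [-2.3,0.8,0,0,0,1,0.5],
  [-2.3,0.8,0,0,0,0.9,0.5],
  [-2.2,0.9,0,0,0,1,0.5],
  [-2.2,0.9,0,0,0,0.9,0.5],
  [-2,0.9,0.1,0,0,0.9,0.5],
  [-1.5,0.6,0.2,0,0,0.6,0.5],
  [-0.8,0.4,0.2,0,0,0.4,0.5],
  [-0.3,0.2,0.1,0,0,0.1,0.5],
  [0,0,0,0,0,0,0.5],
])

```text
time_s: 31.33
tool_pos: [0.6001, -0.0805, 0.3047]
tool_rot: [-179.9, 0.0, 89.1]
force: [-0.4, -0.4, -2.2]
grip_width: 0.0642
```

drive_tool([
  [0,0,0,0,0,0,0.5],
  [0,0,0,0,0,0,0.5],
])

```text
time_s: 31.5
tool_pos: [0.6003, -0.0782, 0.3057]
tool_rot: [-180.0, -0.1, 89.3]
force: [-0.4, 0.1, -1.6]
grip_width: 0.0638
```

```bash
python3 - <<'E'
from h import *
import pickle
o=env.get_obs(); print(o['time_s'],o['tool_pos'],o['tool_rot'],o['force'],o['grip_width'])
c=env.read_camera('wrist'); cv2.imwrite('pics/w11.png',c['img']); pickle.dump(c,open('w11.pkl','wb'))
E
```

```text
31.5 [ 0.60032329 -0.07821915  0.30566617] [-1.79982137e+02 -5.87674826e-02  8.93246493e+01] [-0.35394203  0.08907308 -1.59705284] 0.06376855611654321
```

View pics/w11.png

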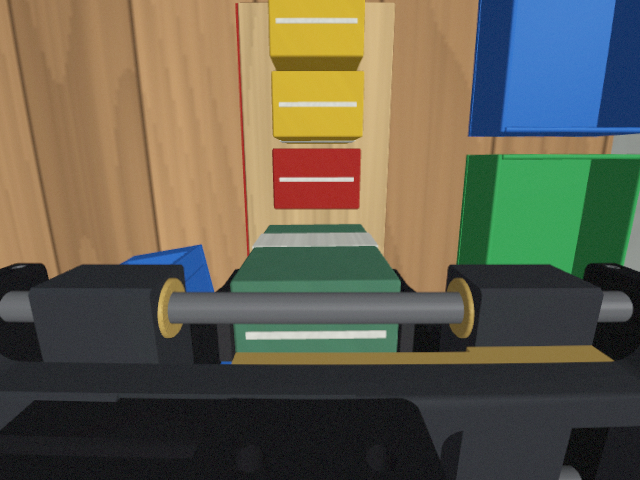

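The held green carton (line at (246–386,335)) is square with the red carton (line at (279–354,180)). Both yellow cartons are in line above, at rows 104 and 20.

```bash
python3 - <<'E'
from h import *
import pickle
c=pickle.load(open('w11.pkl','rb'))
print(env.get_obs()['tool_pos'],env.get_obs()['tool_rot'])
ln(c,272,362,12,28,.15);ln(c,274,362,96,112,.15);ln(c,274,360,172,188,.15);ln(c,238,394,326,346,.3057-.0215)
P=onz(c,[[265,225.5],[365,225.5]],.3057-.1315); print('bottom back edge',P.round(4).tolist())
E
```

```text
[ 0.60038417 -0.0782533   0.30584229] [ 1.79997354e+02 -5.27075848e-02  8.93318589e+01]
[[275.5, 20.0], [356.5, 20.0]] centre [0.6021 0.0766] yaw -0.64 len 0.0536
[[278.5, 104.0], [356.5, 104.0]] centre [0.6026 0.0239] yaw -0.62 len 0.0542
[[278.5, 179.6], [353.5, 179.1]] centre [ 0.601  -0.0278] yaw -0.21 len 0.0547
[[244.5, 335.3], [386.5, 333.8]] centre [ 0.6001 -0.0772] yaw 0.08 len 0.0535
bottom back edge [[0.566, -0.0569, 0.1742], [0.634, -0.0576, 0.1742]]
```

drive_tool([
  [-0.2,0,0.4,0,0,0.3,0.5],
  [0,0,1,0,0,0,0.5],
  [0,0,1.6,0,0,0,0.5],
  [0,0,1.8,0,0,0,0.5],
  [0,0,1.8,0,0,0,0.5],
  [0,0,1.8,0,0,0,0.5],
  [0,0,1.7,0,0,0,0.5],
  [0,0,1.2,0,0,0,0.5],
  [0,0,0.7,0,0,0,0.5],
  [0,0,0.3,0,0,0,0.5],
  [0,0,0,0,0,0,0.5],
  [0,0,0,0,0,0,0.5],
])

```text
time_s: 32.55
tool_pos: [0.6009, -0.0819, 0.1835]
tool_rot: [179.9, -0.0, 88.9]
force: [0.6, -0.6, -1.4]
grip_width: 0.0639
```

drive_tool([
  [0.15,0,0.2,0,0,-0.2,0.5],
  [0,0,0.2,0,0,0,0.5],
  [0,0,0.15,0,0,0,0.5],
  [0,0,0.1,0,0,0,0.5],
  [0,0,0,0,0,0,0.5],
  [0,0,0,0,0,0,0.5],
])

```text
time_s: 33.05
tool_pos: [0.6004, -0.0803, 0.1762]
tool_rot: [180.0, -0.0, 89.1]
force: [-0.5, -0.8, -1.7]
grip_width: 0.0642
```

drive_tool([
  [0,0,0.1,0,0,0,0.5],
  [0,0,0.1,0,0,0,0.5],
  [0,0,0.05,0,0,0,0.5],
  [0,0,0,0,0,0,0.5],
])

```text
time_s: 33.38
tool_pos: [0.6005, -0.0804, 0.1741]
tool_rot: [180.0, -0.0, 89.1]
force: [-0.9, 0.3, 1.3]
grip_width: 0.0643
```

Contact at 1.3 N. Releasing and lifting away.

drive_tool([
  [0,0,0,0,0,0,0.78],
  [0,0,0,0,0,0,0.85],
  [0,0,0,0,0,0,0.9],
  [0,0,0,0,0,0,1],
  [0,0,0,0,0,0,1],
  [0,0,-0.4,0,0,0,1],
  [0,0,-1.2,0,0,0,1],
  [0,0,-2,0,0,0,1],
  [0,0,-2.4,0,0,0,1],
  [0,0,-2.4,0,0,0,1],
  [0,0,-2,0,0,0,1],
  [0,0,-1.4,0,0,0,1],
  [0,0,-0.8,0,0,0,1],
  [-0.4,0,0,0,0,0,1],
  [-1,0,0,0,0,0,1],
  [-1.6,0,0,0,0,0,1],
  [-1.6,0,0,0,0,0,1],
  [-1,0,0,0,0,0,1],
  [-0.4,0,0,0,0,0,1],
  [0,0,0,0,0,0,1],
])

```text
time_s: 35.05
tool_pos: [0.5989, -0.1421, 0.2989]
tool_rot: [-179.9, 0.0, 88.9]
force: [-0.9, 0.4, -0.2]
grip_width: 0.0871
```

```bash
python3 - <<'E'
from h import *
import pickle
o=env.get_obs(); print(o['time_s'],o['tool_pos'],o['tool_rot'],o['force'],o['grip_width'])
for n in ('wrist','side'):
    c=env.read_camera(n); cv2.imwrite(f'pics/{n}12.png',c['img']); pickle.dump(c,open(f'{n}12.pkl','wb'))
E
```

```text
35.05 [ 0.59885719 -0.14205247  0.29892244] [-1.79916822e+02  2.31504463e-02  8.89349562e+01] [-0.88695268  0.42442357 -0.20026223] 0.0870554635882056
```

View pics/wrist12.png

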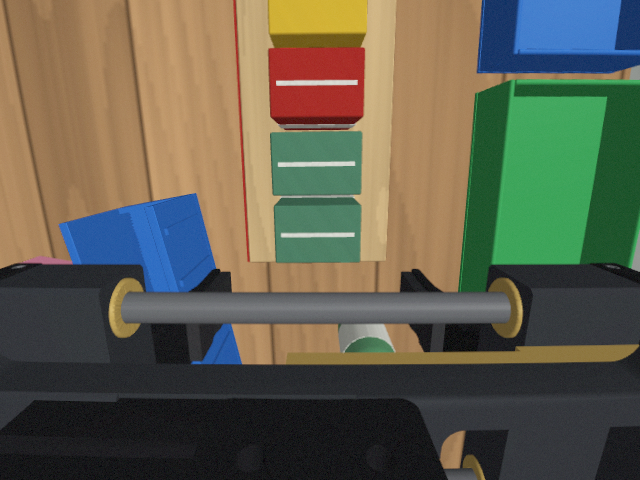

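View pics/side12.png

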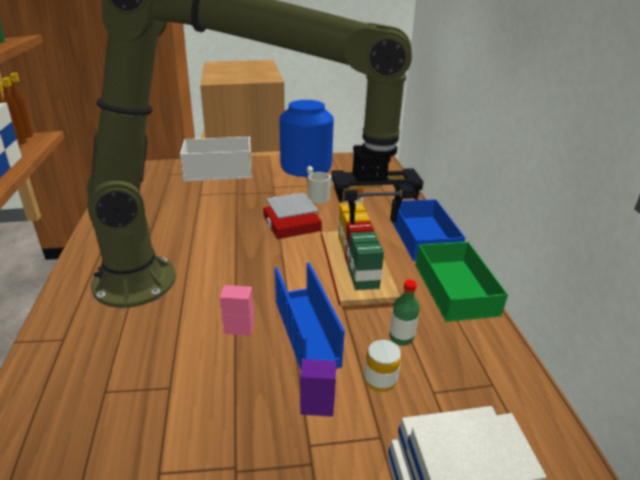

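The row is complete. The red line is at (318,82), the new green one at (316,164) and green_mate at (317,235). The crate is empty and the other goods are unmoved.

```bash
python3 - <<'E'
from h import *
import pickle
c=pickle.load(open('wrist12.pkl','rb'))
ln(c,272,362,74,90,.15);ln(c,274,362,156,172,.15);ln(c,276,360,228,242,.15)
E
```

```text
[[275.5, 82.8], [357.5, 81.7]] centre [ 0.6012 -0.0275] yaw -0.31 len 0.0547
[[277.5, 164.3], [355.5, 163.2]] centre [ 0.6003 -0.0807] yaw -0.2 len 0.0547
[[280.5, 235.1], [354.5, 233.8]] centre [ 0.6001 -0.1316] yaw 0.11 len 0.0546
```

```bash
python3 - <<'E'
from h import *
print(env.sign_off()); print(env.get_obs()['time_s'])
E
```

```text
the job is handed in; nothing more can be done
None
the job is handed in; nothing more can be done
```

I handed the job in at about 35 s of the 72 s allowed. Both loose cartons were weighed and now stand in their gaps in the shelf row.

- **Weighing:** The yellow carton went first, then the green. Each was lowered slowly onto the middle of the pan and released to stand alone. The tool was only about 2 to 4 mm past first contact each time, well short of the 20 mm stop, though I judged this from tool height and force because the pan joint can't be read.
- **Shelf placing:** Each carton was regripped across its depth on the pan and set into its gap. The wrist camera puts the yellow at (0.6028, 0.0237), about 1 mm from being in line and within about 0.5 mm of mid-gap. The green is at (0.6003, −0.0807), also within about 1 mm. Both are square to their neighbours within about 0.5°.
- **Neighbours and other goods:** The row cartons measured within about 1 to 2 mm of their first readings, which is within calibration error. In the last side view the bottles, tin and mug, and the purple and pink look-alikes, looked unmoved. I compared those by eye, not by measurement.
- **Oddities:** Setting the yellow carton on the shelf showed about 7 N briefly before release; the green showed 1.3 N. I also shifted the green carton 1 mm sideways while it was touching the pan, and the view afterwards showed it still upright and centred. No check failed or disagreed.

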